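Count the ball knobs on the shelf scale

ROBOT

A 6-joint arm with a two-finger parallel gripper is mounted at the origin on the work surface. World frame = base frame: x ahead of the robot, y to its left, z up, the work surface at z = 0. Lengths are in mm, angles in degrees, forces in N, time in s.
With the tool pointing down it reaches from about 300 to 850 mm from the base axis. Payload 4.2 kg.
Tool frame: the origin (TCP) lies on the centre line of the jaws, within the pads' length; the fingertips stand 11 mm ahead of it and the grasp point (between the pads) lies 8 mm behind it; z points along the fingers, y is the line along which they close (so a half turn about z gives the same grasp; the last joint's range is limited). The gripper opens to 91 mm and grips with 3 to 60 N. Pads are 32 mm wide; open, the fingers measure 118 mm over their backs; the gripper's body (76 mm by 178 mm) begins 60 mm behind the grasp point.
Start: joints at [75.573, 18.312, 89.639, -0, 72.044, -1.146], TCP at [132.095, 559.636, 224.976] pointing down, gripper open.
Joint ranges: [-177.97, 177.97], [-48.28, 115.42], [12.27, 149.76], [-77.06, 257.06], [2.81, 150.46], [-146.56, 146.56]. Speed limits (degrees/s): [147.25, 147.25, 180, 180, 180, 180].

INTERFACE

Orientations are given as [roll, pitch, yaw] about the fixed x, y, z axes, in that order (R = Rz(yaw) Ry(pitch) Rx(roll)).
In Python, from workcell import env, grab_frame, camera_model, models gives the robot as it stands.
- The arm moves only by the shell command python3 -m crank 'ROWS' [FORCE]. ROWS is text: rows parted by semicolons, each of 7 numbers parted by spaces: the closure, from -1 (fully open) to 1 (shut), so that 0 is half open, then the shift along the tool's x, y, z in mm, then the turn, a rotation vector about the tool's x, y, z in degrees. A call has 1 to 10 rows; each row shifts and turns the commanded pose from where the row before left it, along the tool's axes as they then stand; what a row does not reach is not made up. A row lasts 1/8 s, in which the tool goes at most 62.5 mm and 10.7 degrees, less where a joint would pass 70% of its speed; a pose out of reach is approached as far as the arm can. A call is refused whole if a number of a shift passes 62.5 or a number of a turn 10.7, either way. A call with a gripper value outside its range is refused whole. The fingers move at their own pace and stop on an object; FORCE is the grip in N (left out, the last holds). Time passes only in rows, so rows that do not move let the fingers close. It gives the time, the measured TCP pose, the force, the opening and the grip force at its end, in the units of the state.
- env.state(): the state, without advancing time (a new reading comes with each control period).
- grab_frame(name): name is "side" or "top" or "wrist"; returns the picture (384x512x3 uint8, blue, green, red); there is no depth.
- camera_model(name): a dict with "K" (3x3 intrinsics, pixels), "R" (3x3) and "t" (3): a world point X has camera coordinates R X + t; the wrist camera has in their place "mount" (4x4, takes a point from camera to tool coordinates, whose origin is the TCP and whose axes are the flange's). Camera axes: x right, y down, z forward; pixel columns grow to the right and rows downward; lengths in mm; the calibration is good to about 2 mm. A picture is of the moment at which its call begins: read the wrist's pose just before it. camera_model takes no time and is no camera call.
- env.job_done(): hands the job in; it is judged then, once.
Trained networks look in the newest picture that a camera, given by its name, has taken for a name from the list of things; names that differ only in an ending like _2 or _b are one class to them, and where a whole thing is asked for, a point or a joint stands for the part that bears it (a point fixed in the world has none). Each returns a list of dicts, best first, with "p" (0 to 1); they miss things now and then, are a little off and sometimes report something else, mostly with a low value. They report only what shows in the picture. A call takes as long as a camera call.
- models.search_frame(name, camera): "point" ([x, y, z] in mm, in world coordinates, good to about 4 mm: the middle of the surface that is visible of it).
The state is a dict: "time_s": time; "qpos": joint angles; "qvel": joint speeds; "effort": joint torques, N m; "ee_pos": TCP position; "ee_rot": TCP orientation; "force": force on the tool from outside, world axes, zero at the start; "torque": the same for the moment, N m; "gripper_width": finger opening in mm; "gripper_force": force on a finger pad.
Only numpy, scipy, OpenCV 4.12 (cv2) and the standard library are available. Lean on these libraries where they do the work, as an engineer would, in place of code of your own. Each camera call takes 0.05 s, during which the arm holds its last target. There are 200 camera calls.

TASK

Count this batch of ball knobs: with the pan still empty press the scale's first key (on) and then its second (zero), counting the keys from your left, then tip the knobs out of every pail that holds any into the pan under the low shelf without banging the shelf. When all the knobs lie in the pan press the third key (count) and then the fourth (print), one key at a time and never zero with knobs in the pan nor count or print too early. Leave every pail standing upright on one of the two rubber mats, wholly on it, and do not disturb the other things on the bench.

Things in the scene. Friction and masses are not known exactly. Their poses are not given: they have to be found in the camera images.
- pail1_mid (a point): Pail 1 of three alike: its centre, 75 mm above its foot. Open steel pail, 150 mm tall, 0.18 kg with a weighted foot, tapered from 74 mm at the foot to 102 mm at the mouth (106 over the rim); z out of the mouth. One straight round black handle, 18 mm thick, sticks out level along the pail's -x: axis 45 mm above this point, from 50 to 165 mm from the pail's axis; grip it about 125 mm out.
- pail2_mid (a point): Pail 2, the same. Each pail starts upright on a mat, in one of four places on the two mats (a grease tin has one of the others), handle towards the robot (-x within 20 degrees), and holds none, one or two ball knobs lying on its floor, which is 4 mm thick.
- pail3_mid (a point): Pail 3, the same.
- knob1a: Centre of a black plastic ball knob, 32 mm across with a small brass insert, 30 g, that starts in pail 1 (None if absent). It rolls only down a slope of some 7 degrees or more; the pail's wall tapers 5 degrees, so tip the pail 100 degrees or more from upright.
- knob1b: Centre of a black plastic ball knob, 32 mm across with a small brass insert, 30 g, that starts in pail 1 (None if absent). It rolls only down a slope of some 7 degrees or more; the pail's wall tapers 5 degrees, so tip the pail 100 degrees or more from upright.
- knob2a: Centre of a black plastic ball knob, 32 mm across with a small brass insert, 30 g, that starts in pail 2 (None if absent). It rolls only down a slope of some 7 degrees or more; the pail's wall tapers 5 degrees, so tip the pail 100 degrees or more from upright.
- knob2b: Centre of a black plastic ball knob, 32 mm across with a small brass insert, 30 g, that starts in pail 2 (None if absent). It rolls only down a slope of some 7 degrees or more; the pail's wall tapers 5 degrees, so tip the pail 100 degrees or more from upright.
- knob3a: Centre of a black plastic ball knob, 32 mm across with a small brass insert, 30 g, that starts in pail 3 (None if absent). It rolls only down a slope of some 7 degrees or more; the pail's wall tapers 5 degrees, so tip the pail 100 degrees or more from upright.
- knob3b: Centre of a black plastic ball knob, 32 mm across with a small brass insert, 30 g, that starts in pail 3 (None if absent). It rolls only down a slope of some 7 degrees or more; the pail's wall tapers 5 degrees, so tip the pail 100 degrees or more from upright.
- pan_in (a point): Centre of the inner floor of the scale's fixed, open steel load pan, 79 mm above the bench. Inside 207 mm along x and 212 mm along y, walls 4 mm thick, rim 56 mm above this point (135 mm above the bench). x points away from the operator (same axes as the scale), y to the operator's left, z up.
- scale: Counting scale, grey body 340 (x) by 240 (y) by 55 mm, fixed: origin on the bench under its centre, x away from the operator. Four alike white keys in one row at x -130, y +75, +25, -25, -75 mm; each 28 mm square, top face 68 mm above the bench at rest, 13 mm proud of the panel. The pan's centre is at x +57.5 mm.
- shelf: Wire-deck shelf, fixed, over the pan; origin on the bench within 15 mm of the scale's, same axes. Deck (solid to touch) x -40 (front edge) to 230, y -160 to 160 mm; underside 320, top 332 mm above the bench: 185 mm over the pan's rim, open in front and at both sides. Posts 30 mm square at x 215, y +-145. Stock on it at x above 160, up to 405 mm high. The keys lie about 90 mm in front of its edge.
- mat_left: Black rubber mat on the operator's left (+y), fixed, 200 (x) by 300 (y) by 3 mm; origin under its centre.
- mat_right: The same mat on the operator's right (-y).
- key_on (a joint): Travel in m of the first (leftmost, most +y) of the four alike white keys, the one that switches the scale on: 0 at rest, 0.005 pressed fully down; counts as pressed beyond 0.003. Springs back by itself; about 1.3 N starts it, 4 N holds it fully down.
- key_zero (a joint): Travel in m of the second of the four alike white keys, the one that zeroes it: 0 at rest, 0.005 pressed fully down; counts as pressed beyond 0.003. Springs back by itself; about 1.3 N starts it, 4 N holds it fully down.
- key_count (a joint): Travel in m of the third of the four alike white keys, the one that counts the load: 0 at rest, 0.005 pressed fully down; counts as pressed beyond 0.003. Springs back by itself; about 1.3 N starts it, 4 N holds it fully down.
- key_print (a joint): Travel in m of the fourth (rightmost, most -y) of the four alike white keys, the one that prints the ticket: 0 at rest, 0.005 pressed fully down; counts as pressed beyond 0.003. Springs back by itself; about 1.3 N starts it, 4 N holds it fully down.
- grease_tin: Steel tin 66 mm across, 100 mm tall, standing on one of the mats among the pails; origin under its centre. Not part of the job.
- tape: Black tape measure, 68 by 36 by 62 mm, on the bench in front; origin under its centre. Not part of the job.
- wrench: Steel wrench 190 mm long lying on the bench in front. Not part of the job.
- hammer: Hammer 260 mm long lying on the bench at the front right. Not part of the job.
- oil: Clear plastic oil bottle, 60 mm across, 170 mm tall, behind the left mat. Not part of the job.
- bolt_bin: Open grey plastic bin 130 by 100 by 60 mm on the bench at the front left. Not part of the job.

How it is judged:
By the outcome, as a careful person would: the job done as asked, in the order asked, and still so for the second after the job is handed in, with the robot touching nothing.
Of knob1a, knob1b, knob2a, knob2b, knob3a, knob3b only 3 to 5 are there at a start; the rules pass over those that are not, and their reading is None.
At some moment in a run one of pail1, pail2, pail3 may be knocked a few centimetres aside while the robot is not near it.
It also fails if it takes over 210 s, if anything falls off the work surface, if the arm or the gripper's body presses on something with over 40 N, if the wrist force passes 120 N, or if a joint passes its speed limit or range.

## Working session

There is one attempt and no reset: what is moved stays moved. The work goes in short steps, Python scripts to look and compute and a shell command to move; the robot and the scene stay as the last step left them, time stands still between calls to the robot, and variables do not carry over. Pictures are saved under pics/ and viewed, at most 14 in all, crops included, and the job is handed in when it is done.

```bash
mkdir -p pics; ls; python3 - <<'E'
from workcell import env, grab_frame, camera_model, models
import cv2, numpy as np
for c in ("side","top"):
    cv2.imwrite(f"pics/{c}0.png",grab_frame(c))
    m=camera_model(c); print(c,np.round(m["K"],1).tolist(),np.round(-np.array(m["R"]).T@np.array(m["t"])),np.round(np.array(m["R"]),2).tolist())
    for n in ["pail1_mid","scale","shelf","mat_left","mat_right","key_on","grease_tin","knob1a","tape","wrench","hammer","oil","bolt_bin"]:
        print(n,[(np.round(d["point"]).tolist(),round(d["p"],2)) for d in models.search_frame(n,c)][:6])
print(env.state())
print(camera_model("wrist"))
E
```

```text
pics
side [[424.8, 0.0, 258.7], [0.0, 424.8, 190.3], [0.0, 0.0, 1.0]] [ 504. -773.  888.] [[1.0, -0.02, -0.01], [-0.03, -0.72, -0.69], [0.0, 0.69, -0.72]]
pail1_mid [([534.0, 279.0, 124.0], 0.7)]
scale [([593.0, -15.0, 81.0], 0.6)]
shelf [([766.0, -74.0, 326.0], 0.96), ([532.0, 275.0, 121.0], 0.67)]
mat_left [([535.0, 278.0, 122.0], 0.72), ([517.0, 343.0, 3.0], 0.64)]
mat_right [([645.0, 23.0, 81.0], 0.71), ([504.0, -367.0, 4.0], 0.58), ([452.0, 88.0, 66.0], 0.47)]
key_on []
grease_tin [([561.0, -286.0, 99.0], 0.57)]
knob1a []
tape [([371.0, -185.0, 50.0], 0.79)]
wrench [([345.0, 80.0, 10.0], 0.83)]
hammer [([302.0, -380.0, 26.0], 0.91), ([558.0, -283.0, 102.0], 0.64)]
oil [([746.0, 264.0, 102.0], 0.58), ([552.0, -386.0, 116.0], 0.57)]
bolt_bin [([311.0, 402.0, 32.0], 0.87)]
top [[420.5, 0.0, 258.9], [0.0, 420.5, 183.1], [0.0, 0.0, 1.0]] [ 386.    7. 1469.] [[0.0, -1.0, 0.02], [-1.0, -0.0, -0.09], [0.09, -0.02, -1.0]]
pail1_mid [([556.0, 306.0, 115.0], 0.85)]
scale [([567.0, 25.0, 86.0], 0.7)]
shelf [([757.0, 36.0, 330.0], 0.63)]
mat_left [([542.0, 345.0, -2.0], 0.64)]
mat_right [([5
[... 1085 characters left out ...]
1.66720754e+02]), 'force': array([-1.25748077, -0.02310385, -0.62373172]), 'torque': array([-0.02757968,  0.01381422, -0.0012876 ]), 'gripper_force': 0.0, 'gripper_width': 91.293645114049}
{'K': array([[314.22983782,   0.        , 258.77970462],
       [  0.        , 314.22983782, 191.58612448],
       [  0.        ,   0.        ,   1.        ]]), 'mount': array([[ 9.80441695e-04, -9.63812303e-01, -2.66579976e-01,
         7.62501675e+01],
       [ 9.99999465e-01,  1.03309583e-03, -5.72784862e-05,
        -2.60818853e-01],
       [ 3.30608370e-04, -2.66579777e-01,  9.63812800e-01,
        -1.59784984e+02],
       [ 0.00000000e+00,  0.00000000e+00,  0.00000000e+00,
         1.00000000e+00]])}
```

View pics/side0.png

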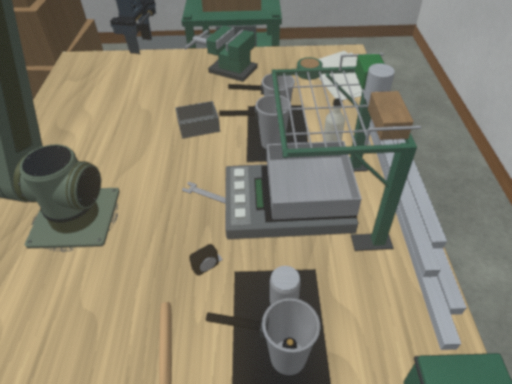

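View pics/top0.png

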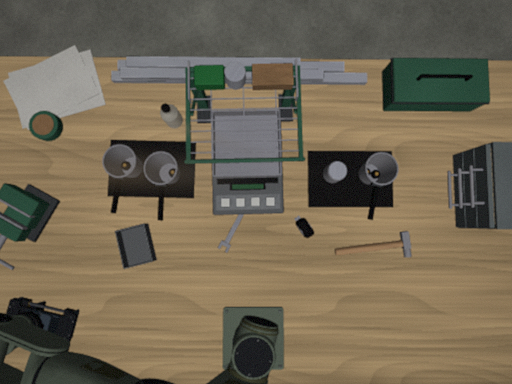

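The side view shows a pail at (290,335) with a knob in it. The top view shows pails at about (120,160), (161,168) and (381,168), the tin at (335,172), and the keys at (225..272,202).

```bash
python3 - <<'E'
import cv2, numpy as np
im=cv2.imread("pics/top0.png")
a=cv2.resize(im[130:230,95:205],None,fx=4,fy=4,interpolation=cv2.INTER_CUBIC)
b=cv2.resize(im[130:230,320:410],None,fx=4,fy=4,interpolation=cv2.INTER_CUBIC)
o=np.hstack([a,b]); o=np.clip(o*1.3+20,0,255).astype(np.uint8)
s=cv2.imread("pics/side0.png")
print(o.shape); cv2.imwrite("pics/crop1.png",o)
E
cat > h.py <<'E'
from workcell import env, grab_frame, camera_model, models
import cv2, numpy as np
from scipy.spatial.transform import Rotation as Ro
def ray(c,u,v,st=None):
    m=camera_model(c);K=np.array(m["K"]);d=np.linalg.inv(K)@[u,v,1]
    if c=="wrist":
        st=st or env.state();R=Ro.from_euler('xyz',st['ee_rot'],degrees=True).as_matrix();M=np.array(m['mount'])
        return R@M[:3,3]+st['ee_pos'],R@M[:3,:3]@d
    R=np.array(m["R"]);return -R.T@np.array(m["t"]),R.T@d
def onz(c,u,v,z,st=None):
    o,d=ray(c,u,v,st);return o+d*(z-o[2])/d[2]
def proj(c,X,st=None):
    m=camera_model(c);K=np.array(m["K"])
    if c=="wrist":
        st=st or env.state();R=Ro.from_euler('xyz',st['ee_rot'],degrees=True).as_matrix();M=np.array(m['mount'])
        p=M[:3,:3].T@(R.T@(np.array(X)-st['ee_pos'])-M[:3,3])
    else: p=np.array(m["R"])@X+np.array(m["t"])
    p=K@p;return p[:2]/p[2]
def gray(c): return cv2.cvtColor(grab_frame(c),cv2.COLOR_BGR2GRAY)
E
python3 - <<'E'
from h import *
im=cv2.imread("pics/top0.png")
# keys
sub=im[190:215,215:285].min(2); _,t=cv2.threshold(sub,190,255,0)
n,l,s,c=cv2.connectedComponentsWithStats(t)
P=[]
for i in range(1,n):
    if s[i,4]>20: u,v=c[i]+[215,190]; P.append(onz("top",u,v,68)); print(s[i,4],np.round(P[-1],1))
# mats
for name,x0,x1 in (("L",100,205),("R",300,400)):
    m=(im[130:220,x0:x1].max(2)<45).astype(np.uint8)
    m=cv2.morphologyEx(m,cv2.MORPH_OPEN,np.ones((7,7)))
    ct=max(cv2.findContours(m,0,2)[0],key=cv2.contourArea)+[x0,130]
    b=cv2.boxPoints(cv2.minAreaRect(ct)); print(name,[np.round(onz("top",*q,3)[:2],1).tolist() for q in b])
E
```

```text
(400, 800, 3)
L [[514.1, 502.0], [515.1, 214.2], [476.6, 213.6], [475.8, 500.7]]
R [[633.5, -192.6], [634.9, -491.1], [443.6, -485.8], [442.9, -190.8]]
```

View pics/crop1.png

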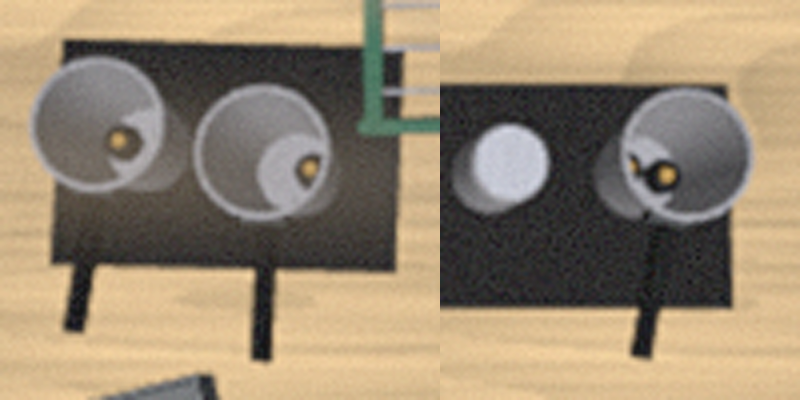

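```bash
python3 - <<'E'
from h import *
f=lambda x,y:((x/4+95-.4) if x<440 else ((x-440)/4+320-.4), y/4+130-.4)
for n,c,e in (("A",(97,125),(74,328)),("B",(262,152),(262,358)),("C",(687,156),(641,354))):
    a=onz("top",*f(*c),153);b=onz("top",*f(*e),123);d=b-a;print(n,np.round(a,1),np.round(b,1),np.hypot(d[0],d[1]),np.degrees(np.arctan2(-d[1],-d[0])))
for p in [(65,40),(400,50),(395,268),(52,262),(725,86),(731,305)]: print("mat",np.round(onz("top",*f(*p),3)[:2]))
print("tin",onz("top",*f(512,162),100))
im=cv2.imread("pics/top0.png");g=im.min(2)
for u in (225,241,256,272):
    sub=g[194:211,u-8:u+8].astype(float); w=np.clip(sub-165,0,None); yy,xx=np.mgrid[194:211,u-8:u+8]
    p=((xx*w).sum()/w.sum(),(yy*w).sum()/w.sum()); print("key",np.round(p,2),sub.max(),np.round(onz("top",*p,68),1))
s=cv2.imread("pics/side0.png")
cv2.imwrite("pics/c2.png",np.hstack([cv2.resize(s[150:245,215:365],None,fx=3,fy=3,interpolation=2),np.vstack([cv2.resize(im[180:215,205:290],None,fx=4,fy=4,interpolation=2),np.zeros((145,340,3),np.uint8)])]))
print(cv2.imread("pics/c2.png").shape)
E
```

```text
A [577.2 423.2 153. ] [418.9 445.6 123. ] 159.87878239003456 -8.04071035894249
B [556.4 293.8 153. ] [395.5 296.4 123. ] 160.9447648100936 -0.9522354143331256
C [ 556.1 -404.7  153. ] [ 400. -373.  123.] 159.32423332314613 -11.483909843301488
mat [674. 501.]
mat [667. 208.]
mat [475. 209.]
mat [479. 506.]
mat [ 638. -487.]
mat [ 444. -487.]
tin [ 557.37278935 -276.43943721  100.        ]
key [225.22 202.21] 176.0 [452.3  93.8  68. ]
key [240.24 202.06] 176.0 [452.9  43.9  68. ]
key [255.32 201.7 ] 175.0 [454.2  -6.3  68. ]
key [270.22 201.12] 176.0 [456.3 -56.   68. ]
(285, 790, 3)
```

View pics/c2.png

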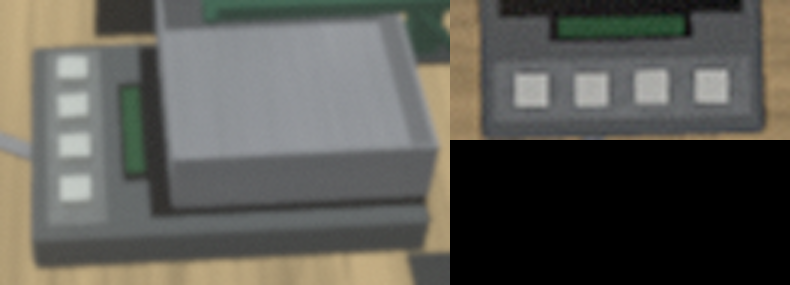

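Four keys are visible at equal spacing, in a top-view row sloping slightly (scale yaw about 1.5°). All three pails hold at least one knob, and C holds two. Next is the motion helper and the move to the keys.

```bash
cat >> h.py <<'E'
def plan(pos,R=None):
    """print turn (tool axes) to make first, then shift in the turned axes"""
    st=env.state();R0=Ro.from_euler('xyz',st['ee_rot'],degrees=True)
    R=R0 if R is None else R
    rv=(R0.inv()*R).as_rotvec(degrees=True)
    d=R.inv().apply(np.array(pos)-st['ee_pos'])
    print("now",np.round(st['ee_pos'],1),np.round(st['ee_rot'],1),"q",np.round(st['qpos'],1),"turn",np.round(rv,1),"shift",np.round(d,1))
down=lambda yaw:Ro.from_euler('xyz',[180,0,yaw],degrees=True)
E
python3 - <<'E'
from h import *
plan([452,94,110],down(181.5))
for u,v in ((186,160),(304,160)): print(onz("top",u,v,332))
E
```

```text
now [132.1 559.7 225. ] [180.    0.  166.7] q [75.6 18.3 89.6 -0.  72.  -1.1] turn [  0.    0.  -14.8] shift [-307.6 -473.9  115. ]
[554.37937608 185.0287886  332.        ]
[ 555.8200413  -136.67806615  332.        ]
```

```bash
python3 -m crank '1 0 0 0 0 0 -7.4;1 0 0 0 0 0 -7.4;1 -30 -47 0 0 0 0;1 -30 -47 0 0 0 0;1 -30 -47 0 0 0 0;1 -30 -47 0 0 0 0;1 -30 -47 0 0 0 0;1 -30 -47 0 0 0 0;1 -30 -47 0 0 0 0;1 -30 -47 0 0 0 0' 20; python3 -m crank '1 -30 -47 0 0 0 0;1 -38 -51 0 0 0 0;1 0 0 0 0 0 0;1 0 0 0 0 0 0'
python3 - <<'E'
from h import *
plan([452,94,100],down(181.5))
for n in ("key_on","scale"): 
  grab_frame("wrist"); print([(np.round(d["point"]).tolist(),round(d["p"],2)) for d in models.search_frame(n,"wrist")])
cv2.imwrite("pics/w1.png",grab_frame("wrist"))
print([np.round(proj("wrist",[x,y,68]),1).tolist() for x,y in((452.3,93.8),(452.9,43.9),(454.2,-6.3),(456.3,-56))])
E
```

```text
time_s: 2.65
ee_pos: [382.9, 188.6, 225.3]
ee_rot: [180.0, 0.1, -178.5]
force: [0.3, 0.0, -0.0]
gripper_width: 0.4
gripper_force: 0.0
time_s: 3.15
ee_pos: [451.4, 94.9, 224.8]
ee_rot: [180.0, -0.1, -178.5]
force: [0.4, -0.5, 0.0]
gripper_width: 0.6
gripper_force: 0.0
now [451.4  94.9 224.8] [ 1.800e+02 -1.000e-01 -1.785e+02] q [ 10.4   8.1 103.5   0.   68.5 -81.1] turn [ 0.  -0.1 -0. ] shift [ -0.5  -1.  124.8]
[([453.0, 94.0, 69.0], 0.76)]
[([473.0, -10.0, 55.0], 0.76)]
[[256.7, 182.0], [208.6, 181.1], [160.1, 181.0], [112.2, 181.5]]
```

View pics/w1.png

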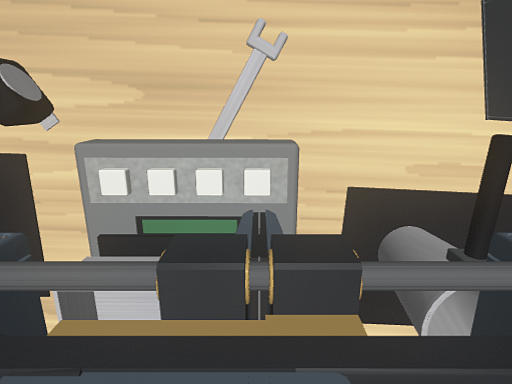

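The wrist view shows the keys at (257,182), (209,182), (161,182) and (114,182), within 2 px of the projected positions. Next: press the first key.

```bash
python3 -m crank '1 -0.5 -1 50 0 0 0;1 0 0 50 0 0 0;1 0 0 26 0 0 0;1 0 0 13 0 0 0;1 0 0 7 0 0 0;1 0 0 4 0 0 0;1 0 0 0 0 0 0;1 0 0 0 0 0 0'; sed -n 1,1p h.py >/dev/null
```

```text
time_s: 4.4
ee_pos: [452.8, 94.1, 75.7]
ee_rot: [180.0, 0.1, -178.5]
force: [-0.7, 2.3, 3.8]
gripper_width: 0.5
gripper_force: 1.5
```

```bash
python3 -m crank '1 0 0 1.5 0 0 0;1 0 0 0 0 0 0;1 0 0 0 0 0 0'; python3 -m crank '1 0 0 -15 0 0 0;1 0 0 -17 0 0 0;1 0 -50 0 0 0 0;1 0 0 0 0 0 0;1 0 0 0 0 0 0'; python3 -c "
from h import *
plan([452.9,43.9,90])"
```

```text
time_s: 4.78
ee_pos: [452.9, 94.1, 74.2]
ee_rot: [180.0, 0.1, -178.5]
force: [-2.2, 1.3, 7.5]
gripper_width: 0.5
gripper_force: 3.7
time_s: 5.4
ee_pos: [453.8, 43.8, 105.3]
ee_rot: [180.0, 0.0, -178.5]
force: [0.4, -1.1, -0.2]
gripper_width: 0.3
gripper_force: 0.0
now [453.8  43.8 105.3] [ 180.     0.  -178.5] q [  4.1  14.5 114.7   0.   50.8 -87.4] turn [0. 0. 0.] shift [ 0.9  0.2 15.3]
```

```bash
python3 -m crank '1 1 0 15 0 0 0;1 0 0 9 0 0 0;1 0 0 4 0 0 0;1 0 0 3 0 0 0;1 0 0 0 0 0 0;1 0 0 0 0 0 0;1 0 0 0 0 0 0'; python3 -c "
from h import *
import json
s=env.state();print(s['qpos'],s['ee_pos'])"
```

```text
time_s: 6.28
ee_pos: [452.8, 43.9, 74.7]
ee_rot: [180.0, 0.0, -178.5]
force: [-1.9, 2.0, 3.8]
gripper_width: 0.7
gripper_force: 1.8
[ 4.08238089e+00  1.68608753e+01  1.17039141e+02  1.51513911e-02
  4.60692546e+01 -8.74447937e+01] [452.84388005  43.91152639  74.69114349]
```

```bash
python3 -m crank '1 0 0 1 0 0 0;1 0 0 0 0 0 0;1 0 0 0 0 0 0'; python3 -m crank '1 0 0 -20 0 0 0;1 0 0 -50 0 0 0;1 0 0 -60 0 0 0;1 10 50 -60 0 0 0;1 10 55 0 0 0 0;1 10 55 0 0 0 0;1 10 55 0 0 0 0;-0.2 0 0 0 0 -10 0;-0.2 0 0 0 0 -10 0;-0.2 0 0 0 0 -10 0'; python3 - <<'E'
from h import *
print(env.state()['qpos'],env.state()['ee_rot'])
S=[([75.573,18.312,89.639,0,72.044],[132.095,559.636,224.976]),([10.4,8.1,103.5,0,68.5],[451.4,94.9,224.8]),([4.1,14.5,114.7,0,50.8],[453.8,43.8,105.3]),([4.082,16.861,117.039,0.015,46.069],[452.84,43.91,74.69])]
st=env.state();S.append((st['qpos'][:5],st['ee_pos']))
from scipy.optimize import least_squares
def fk(q,p):
    q=np.radians(q);a1,d1,a2,a3,d4,L=p
    t=q[1]+q[2];w=t+q[4]
    r=a1+a2*np.sin(q[1])+d4*np.sin(t)+a3*np.cos(t)+L*np.sin(w)
    z=d1+a2*np.cos(q[1])+d4*np.cos(t)-a3*np.sin(t)+L*np.cos(w)
    return np.array([r,z])
def res(p): return np.concatenate([fk(q,p)-[np.sqrt(x[0]**2+x[1]**2-11.6**2),x[2]] for q,x in S]+[0.001*(np.array(p)-[0,350,400,0,400,250])])
s=least_squares(res,[0,350,400,0,400,250]);print(np.round(s.x,1),np.round(s.fun[:10],1))
E
```

```text
time_s: 6.65
ee_pos: [452.9, 43.9, 74.2]
ee_rot: [180.0, 0.0, -178.5]
force: [-3.1, 2.1, 9.5]
gripper_width: 0.5
gripper_force: 4.7
time_s: 7.9
ee_pos: [409.9, 248.0, 251.8]
ee_rot: [179.9, 30.4, -178.5]
force: [0.0, -0.6, 0.4]
gripper_width: 27.6
gripper_force: 0.0
[ 42.76022951  -2.09899912 117.22827135 -28.20819396  44.56981735
 -32.03676122] [ 179.85562561   30.40962424 -178.4692222 ]
[-21.8 204.7 646.5  22.9 424.8 437. ] [  3.5   3.8  -6.1   5.3  -1.    2.1   1.4   0.7   2.1 -12. ]
```

```bash
python3 -c "
from h import *
import json
s=env.state();json.dump([[s['qpos'].tolist(),s['ee_pos'].tolist(),s['ee_rot'].tolist()]],open('s.json','w'))"; python3 -m crank '-0.2 0 0 0 0 -10 0;-0.2 0 0 0 0 -10 0;-0.2 0 0 0 0 0 0'; cat > fit.py <<'E'
from h import *
import json
from scipy.optimize import least_squares
def FK(q,p):
    a1,off,d1,a2,a3,d4,L=p
    E=lambda ax,a:Ro.from_euler(ax,a,degrees=True)
    R1=E('z',q[0]);x=R1.apply([a1,off,d1]);R2=R1*E('y',q[1]);x=x+R2.apply([0,0,a2]);R3=R2*E('y',q[2]);x=x+R3.apply([a3,0,d4])
    R=R3*E('z',q[3])*E('y',q[4]);x=x+R.apply([0,0,L]);return x,R*E('z',q[5])
E
python3 - <<'E'
from fit import *
S=json.load(open('s.json'));s=env.state();S.append([s['qpos'].tolist(),s['ee_pos'].tolist(),s['ee_rot'].tolist()]);print(np.round(S[-1][0],1),np.round(S[-1][1],1))
S+=[[[75.573,18.312,89.639,0,72.044,-1.146],[132.095,559.636,224.976],[180,0,166.72]],[[4.0824,16.8609,117.0391,0.0152,46.0693,-87.4448],[452.844,43.912,74.691],[180,0,-178.5]],[[10.4,8.1,103.5,0,68.5,-81.1],[451.4,94.9,224.8],[180,0,-178.5]]]
json.dump(S,open('s.json','w'))
for q,x,r in S: print(np.round((FK(q,[0]*7)[1].inv()*Ro.from_euler('xyz',r,degrees=True)).as_rotvec(degrees=True),1))
f=least_squares(lambda p:np.concatenate([FK(q,p)[0]-x for q,x,r in S]),[0,12,350,400,0,400,250])
print(np.round(f.x,1),np.round(f.fun,1))
E
```

```text
time_s: 8.28
ee_pos: [409.6, 241.4, 247.6]
ee_rot: [-178.4, 44.0, -178.2]
force: [0.4, -0.1, 0.5]
gripper_width: 54.4
gripper_force: 0.0
[ 50.7  -2.9 126.2 -56.3  40.6  -1.2] [409.6 241.4 247.6]
[-0. -0. 90.]
[-0. -0. 90.]
[ 0.  0. 90.]
[-0.  0. 90.]
[ 0.1 -0.1 90. ]
[-3.000e-01  1.160e+01  1.402e+02  5.920e+02  2.500e+01  4.171e+02
  3.249e+02] [-0.   0.   0.1 -0.  -0.   0.1 -0.1 -0.   0.1 -0.   0.1 -0.   0.1 -0.2
 -0.2]
```

```bash
cat > kin.py <<'E'
from fit import *
P=[-0.3,11.6,140.2,592,25,417.1,324.9]
LO=np.array([-177.97,-48.28,12.27,-77.06,2.81,-146.56]);HI=np.array([177.97,115.42,149.76,257.06,150.46,146.56])
def IK(p,R,q0=None):
    a1,off,d1,a2,a3,d4,L=P
    M=R.as_matrix();W=p-L*M[:,2];r=np.hypot(W[0],W[1]);rho=np.sqrt(r*r-off*off)
    q1=np.degrees(np.arctan2(W[1],W[0])-np.arctan2(off,rho));x=rho-a1;z=W[2]-d1;D=np.hypot(x,z);l=np.hypot(a3,d4)
    c=(D*D-a2*a2-l*l)/(2*a2*l)
    if abs(c)>1: return None
    b=np.arccos(c);q3=np.degrees(b-np.arctan2(a3,d4));al=np.arctan2(l*np.sin(b),a2+l*np.cos(b))
    q2=np.degrees(np.arctan2(x,z)-al)
    R3=Ro.from_euler('z',q1,degrees=True)*Ro.from_euler('y',q2+q3,degrees=True)
    e=(R3.inv()*R*Ro.from_euler('z',-90,degrees=True)).as_euler('ZYZ',degrees=True)
    q4=(e[0]+77.06)%360-77.06
    q6=(e[2]+180)%360-180
    return np.array([q1,q2,q3,q4,e[1],q6])
def pose(x,y,zh,psi,tilt,side,beta,gam,flip=0):
    """pail axis x,y; handle height zh; yaw psi of pail x; tilt to side (+1 = pail's +y); -> TCP pos, R"""
    Rp=Ro.from_euler('z',psi,degrees=True)*Ro.from_euler('x',-side*tilt,degrees=True)  # about the handle axis
    g,b=np.radians([gam,beta]);u=np.array([0,np.sin(g),-np.cos(g)]);h=np.array([1.,0,0])
    z=np.cos(b)*h+np.sin(b)*u;yv=np.cross(h,u)*(-1 if flip else 1);xv=np.cross(yv,z)
    R=Rp*Ro.from_matrix(np.c_[xv,yv,z])
    hp=np.array([x,y,zh])-125*Rp.apply(h)
    return hp+8*R.as_matrix()[:,2],R
def path(way,side,beta,gam,flip,n=6):
    Q=[]
    for a,b in zip(way[:-1],way[1:]):
        for s in np.linspace(0,1,n):
            w=np.array(a)+s*(np.array(b)-a);p,R=pose(*w,side,beta,gam,flip);q=IK(p,R);Q.append(q)
    return Q
def score(Q):
    if any(q is None for q in Q): return -999,None
    Q=np.array(Q);m=np.minimum(Q-LO,HI-Q).min(); j=np.abs(np.diff(Q,axis=0)).max()
    return m,j
PAN=(625,24)
def way(h,pps,ppx=PAN,pz=225,tend=115):
    x,y,ps=h
    return [(x,y,123,ps,0),(x,y,310,ps,0),(x,y,310,ps,75),(x,y,250,ps,75),(ppx[0],ppx[1],250,pps,75),(ppx[0],ppx[1],pz,pps,tend)]
E
python3 - <<'E'
from kin import *
H={"A":(577,423,-8),"B":(556,294,-1),"C":(556,-405,-11.5)}
for n,h in H.items():
    out=[]
    for side in (1,-1):
     for beta in (0,15,30,45,60):
      for gam in (-60,-30,0,30,60):
       for flip in (0,1):
        for pps in range(-40,41,10):
            m,j=score(path(way(h,pps),side,beta,gam,flip))
            if m>1: out.append((round(m,1),round(j,1),side,beta,gam,flip,pps))
    out.sort(key=lambda o:-min(o[0],30)+0.3*o[1]);print(n,len(out));[print(o) for o in out[:9]]
E
```

```text
A 6
(np.float64(11.8), np.float64(15.2), 1, 60, 0, 0, -40)
(np.float64(8.5), np.float64(15.2), 1, 60, 0, 0, -30)
(np.float64(6.7), np.float64(12.7), 1, 45, 0, 0, -40)
(np.float64(4.0), np.float64(15.2), 1, 60, 0, 0, -20)
(np.float64(2.2), np.float64(12.7), 1, 45, 0, 0, -30)
(np.float64(1.2), np.float64(19.4), -1, 15, 60, 1, -30)
B 15
(np.float64(11.8), np.float64(13.7), 1, 60, 0, 0, -40)
(np.float64(8.5), np.float64(13.7), 1, 60, 0, 0, -30)
(np.float64(4.0), np.float64(13.7), 1, 60, 0, 0, -20)
(np.float64(3.3), np.float64(15.0), 1, 0, -60, 0, -30)
(np.float64(3.3), np.float64(15.0), 1, 0, -30, 0, -30)
(np.float64(3.3), np.float64(15.0), 1, 0, 0, 0, -30)
(np.float64(3.3), np.float64(15.0), 1, 0, 30, 0, -30)
(np.float64(3.3), np.float64(15.0), -1, 0, -60, 0, -30)
(np.float64(3.3), np.float64(15.0), -1, 0, -30, 1, -30)
C 77
(np.float64(25.2), np.float64(10.1), -1, 45, 30, 1, 30)
(np.float64(26.1), np.float64(13.3), -1, 60, 0, 1, 20)
(np.float64(26.1), np.float64(13.3), -1, 60, 0, 1, 30)
(np.float64(25.9), np.float64(13.3), -1, 60, 0, 1, 10)
(np.float64(23.4), np.float64(10.1), -1, 45, 30, 1, 40)
(np.float64(22.0), np.float64(9.3), -1, 30, 30, 1, 40)
(np.float64(22.6), np.float64(13.3), -1, 60, 0, 1, 40)
(np.float64(22.3), np.float64(13.6), -1, 45, 0, 1, 20)
(np.float64(22.3), np.float64(13.6), -1, 45, 0, 1, 30)
```

```bash
cat >> kin.py <<'E'
def toolpts(p,R):
    pts=[(x,y,s,0) for x in (-38,0,38) for y in (-89,-45,0,45,89) for s in (-68,-110,-150)]
    pts+=[(0,y,s,20) for y in (-45,45) for s in (11,-30)]+[(0,0,s,55) for s in (-200,-260,-325)]
    a=np.array(pts);return p+R.apply(a[:,:3]),a[:,3]
def box(X,c,h):
    d=np.abs(X-c)-h;return np.linalg.norm(np.maximum(d,0),axis=1)+np.minimum(d.max(1),0)
def clear(p,R,pails):
    X,r=toolpts(p,R)
    D=[X[:,2],box(X,[680,24,326],[145,180,10]),box(X,[584,22,27],[170,120,28]),box(X,[641,24,105],[110,112,30]),box(X,[371,-175,31],[40,40,31]),box(X,[311,402,30],[70,70,30]),box(X,[735,270,85],[30,30,85])]
    for (x,y,ps) in pails:
        D+=[box(X,[x,y,77],[50,50,77])]
        h=np.array([x,y])-110*np.array([np.cos(np.radians(ps)),np.sin(np.radians(ps))]);D+=[box(X,[*h,123],[55,12,10])]
    return min((d-r).min() for d in D)
def score2(way,side,beta,gam,flip,pails,n=6):
    Q=[];c=999
    for a,b in zip(way[:-1],way[1:]):
        for s in np.linspace(0,1,n):
            w=np.array(a)+s*(np.array(b)-a);p,R=pose(*w,side,beta,gam,flip);q=IK(p,R)
            if q is None: return None
            c=min(c,clear(p,R,pails));Q.append(q)
    Q=np.array(Q);m=np.minimum(Q-LO,HI-Q).min();j=np.abs(np.diff(Q,axis=0)).max()
    return m,c,j
H={"A":(577,423,-8),"B":(556,294,-1),"C":(556,-405,-11.5)}
TIN=(557,-276,0)
E
cat > srch.py <<'E'
from kin import *
import sys
for n in sys.argv[1]:
    h=H[n];out=[];oth=[H[k] for k in H if k!=n]
    for side in (1,-1):
     for beta in (0,20,35,45,55,65):
      for gam in (-30,-15,0,15,30):
       for flip in (0,1):
        for pps in (-60,-50,-40,-25,-10,0,15,30,45):
            m,j=score(path(way(h,pps,tend=110),side,beta,gam,flip,4))
            if m<5: continue
            r=score2(way(h,pps,tend=110),side,beta,gam,flip,oth)
            out.append((round(r[0],1),round(r[1],1),round(r[2],1),side,beta,gam,flip,pps))
    out.sort(key=lambda o:-min(o[1],30)-min(o[0],10));print(n,len(out));[print(*o) for o in out[:7]]
E
python3 srch.py ABC
```

```text
A 26
6.7 9.3 17.2 1 65 15 0 -10
10.6 -2.4 16.4 1 55 15 0 -25
15.6 -6.7 17.2 1 65 15 0 -25
14.8 -8.4 16.4 1 55 15 0 -40
9.3 -8.2 17.2 1 65 15 0 -60
22.1 -9.0 17.2 1 65 15 0 -40
17.4 -15.2 17.2 1 65 15 0 -50
B 17
6.7 9.3 15.4 1 65 15 0 -10
11.9 -6.7 15.4 1 65 15 0 -25
5.8 -3.4 13.9 1 55 0 0 -25
11.9 -8.2 15.4 1 65 15 0 -50
9.3 -8.2 15.4 1 65 15 0 -60
11.9 -9.0 15.4 1 65 15 0 -40
11.5 -18.7 13.9 1 55 0 0 -60
C 85
16.5 23.0 20.2 -1 45 -15 1 15
7.4 25.5 32.6 -1 35 -30 1 15
13.2 21.9 16.9 -1 65 -15 1 0
12.1 20.4 16.1 -1 35 -15 1 15
13.2 20.2 16.9 -1 65 -15 1 -10
7.1 22.3 29.3 -1 55 -15 1 0
8.3 20.0 20.2 -1 45 -15 1 0
```

```bash
cat > s2.py <<'E'
from kin import *
for n,side,flip,gs in (("A",1,0,(5,10,15,20,25)),("B",1,0,(5,10,15,20,25)),("C",-1,1,(-25,-15,-5))):
    h=H[n];out=[];oth=[H[k] for k in H if k!=n]
    for beta in ((50,58,65,72) if n!="C" else (40,50,60)):
     for gam in gs:
      for pps in ((-20,-10,-5,0) if n!="C" else (0,10,20)):
       for px in (600,612):
        for py in ((0,14) if n!="C" else (35,48)):
         for pz in (225,235):
          r=score2(way(h,pps,(px,py),pz,110),side,beta,gam,flip,oth,5)
          if r and r[0]>5: out.append((round(r[0],1),round(r[1],1),round(r[2],1),beta,gam,pps,px,py,pz))
    out.sort(key=lambda o:-min(o[1],30)-min(o[0],10));print(n,len(out));[print(*o) for o in out[:6]]
E
python3 s2.py
```

```text
A 237
10.0 32.0 21.3 72 20 -5 600 14 225
9.7 33.8 21.3 72 20 -5 600 14 235
9.4 32.9 21.9 65 20 -10 600 14 225
9.2 34.7 21.9 65 20 -10 600 14 235
9.0 32.0 21.3 72 20 -5 600 0 225
8.8 33.8 21.3 72 20 -5 600 0 235
B 237
10.0 32.0 22.0 72 20 -5 600 14 225
10.4 32.2 25.2 72 25 -5 600 0 225
10.3 35.8 25.2 72 25 -5 600 0 235
11.4 32.2 25.2 72 25 -5 600 14 225
11.2 35.8 25.2 72 25 -5 600 14 235
9.7 33.8 22.0 72 20 -5 600 14 235
C 144
11.1 40.4 28.2 40 -25 10 600 35 225
11.1 39.6 28.2 40 -25 10 600 35 235
10.5 40.4 28.2 40 -25 10 600 48 225
10.9 39.6 28.2 40 -25 10 600 48 235
11.1 32.9 28.2 40 -25 10 612 35 225
11.1 30.8 28.2 40 -25 10 612 35 235
```

```bash
cat >> kin.py <<'E'
from scipy.linalg import fractional_matrix_power as fmp
G={"A":(1,65,20,0),"B":(1,65,20,0),"C":(-1,40,-25,1)}
def T(p,R):
    M=np.eye(4);M[:3,:3]=R.as_matrix();M[:3,3]=p;return M
def step(Ttgt,N=None,T0=None,tag=""):
    st=env.state()
    if T0 is None:T0=T(st['ee_pos'],Ro.from_euler('xyz',st['ee_rot'],degrees=True))
    D=np.linalg.inv(T0)@Ttgt;ang=np.linalg.norm(Ro.from_matrix(D[:3,:3]).as_rotvec(degrees=True));d=np.linalg.norm(D[:3,3])
    if N is None:N=int(max(1,np.ceil(ang/8),np.ceil(d/40)))
    E=np.real(fmp(D,1/N));
    p=Ttgt[:3,3];q=IK(p,Ro.from_matrix(Ttgt[:3,:3]))
    print(tag,"N",N,"row",np.round(E[:3,3],1),np.round(Ro.from_matrix(E[:3,:3]).as_rotvec(degrees=True),2),"-> tcp",np.round(p),"q",np.round(q))
    return Ttgt
def pp(n,x,y,zh,psi,tilt,back=0):
    p,R=pose(x,y,zh,psi,tilt,*G[n]);return T(p-back*R.as_matrix()[:,2],R)
E
python3 - <<'E'
from kin import *
h=H["B"]
for n in "AB": print(n,score2(way(H[n],-10,(600,14),228,110),*G[n],[H[k] for k in H if k!=n],8))
st=env.state();print(np.round(st['qpos']))
t=step(pp("B",h[0],h[1],123,h[2],0,130),tag="pre")
t=step(pp("B",h[0],h[1],123,h[2],0,0),T0=t,tag="grasp")
t=step(pp("B",h[0],h[1],310,h[2],0),T0=t,tag="lift")
t=step(pp("B",h[0],h[1],310,h[2],75),T0=t,tag="tilt")
t=step(pp("B",h[0],h[1],250,h[2],75),T0=t,tag="down")
t=step(pp("B",600,14,250,-10,75),T0=t,tag="in")
t=step(pp("B",600,14,228,-10,110),T0=t,tag="pour")
E
```

```text
A (np.float64(9.318650209033805), np.float64(33.16701741283805), np.float64(12.820945045906292))
B (np.float64(6.8835540943104), np.float64(33.16701741283805), np.float64(14.329713715636117))
[ 51.  -3. 126. -56.  41.  -1.]
pre N 4 row [ 9.6  4.  -0. ] [-4.13  4.63  3.36] -> tcp [379. 259. 227.] q [ 32.  -6. 125.   4.  29. -56.]
grasp N 4 row [-0.  -0.  32.5] [-0.  0. -0.] -> tcp [434. 299. 116.] q [ 32.  10. 129.   9.  10. -61.]
lift N 5 row [-14.9  12.8 -31.9] [-0.  0. -0.] -> tcp [434. 299. 303.] q [ 32.  -3. 111.   2.  41. -54.]
tilt N 10 row [-0.  -0.9 -0.1] [ 6.8   0.   -3.17] -> tcp [434. 290. 306.] q [ 59.  25.  91. -48. 100. -35.]
down N 2 row [ 7.3 24.6 15.6] [ 0.  0. -0.] -> tcp [434. 290. 246.] q [ 59.  28.  95. -47.  95. -30.]
in N 7 row [  4.  -21.   31.2] [0.31 1.05 0.67] -> tcp [479.  29. 246.] q [ 36.  18. 112. -56.  81. -31.]
pour N 5 row [0.7 3.3 1.4] [ 6.34  0.   -2.96] -> tcp [479.  28. 228.] q [ 40.  37. 116. -68. 101. -25.]
```

```bash
python3 -m crank '-1 9.6 4 0 -4.1 4.6 3.4;-1 9.6 4 0 -4.1 4.6 3.4;-1 9.6 4 0 -4.1 4.6 3.4;-1 9.6 4 0 -4.1 4.6 3.4;-1 0 0 0 0 0 0;-1 0 0 0 0 0 0' 50; python3 - <<'E'
from kin import *
h=H["B"];cv2.imwrite("pics/w2.png",grab_frame("wrist"))
u=np.array([np.cos(np.radians(h[2])),np.sin(np.radians(h[2]))])
print([np.round(proj("wrist",[*(np.array(h[:2])-d*u),123])).tolist() for d in (50,125,165)],np.round(proj("wrist",[*h[:2],153])))
step(pp("B",h[0],h[1],123,h[2],0,0),tag="grasp")
E
```

```text
time_s: 9.02
ee_pos: [382.4, 257.7, 228.5]
ee_rot: [159.2, 24.7, 169.8]
force: [-1.2, 0.2, -0.2]
gripper_width: 91.2
gripper_force: 0.0
[[262.0, 236.0], [262.0, 183.0], [262.0, 147.0]] [270. 285.]
grasp N 4 row [ 1.3  0.5 32.5] [-0.26  0.3   0.11] -> tcp [434. 299. 116.] q [ 32.  10. 129.   9.  10. -61.]
```

View pics/w2.png

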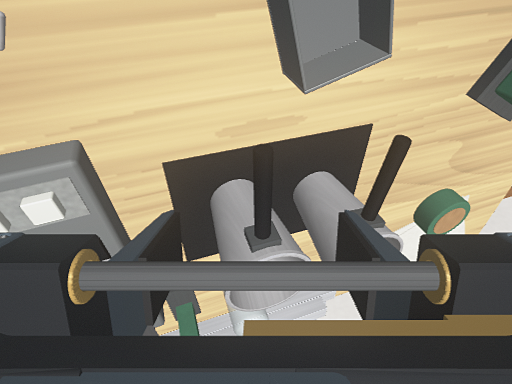

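The wrist view shows B's handle running from (262,147) to (262,236), exactly as projected. Next: descend and grip.

```bash
python3 -m crank '-1 1.3 0.5 32.5 -0.3 0.3 0.1;-1 1.3 0.5 32.5 -0.3 0.3 0.1;-1 1.3 0.5 32.5 -0.3 0.3 0.1;-1 1.3 0.5 32.5 -0.3 0.3 0.1;-1 0 0 0 0 0 0;0.3 0 0 0 0 0 0;1 0 0 0 0 0 0;1 0 0 0 0 0 0;1 0 0 0 0 0 0;1 0 0 0 0 0 0' 50; python3 - <<'E'
from kin import *
h=H["B"];t=step(pp("B",h[0],h[1],310,h[2],0),tag="lift")
E
```

```text
time_s: 10.32
ee_pos: [433.7, 298.4, 116.1]
ee_rot: [157.9, 23.3, 169.9]
force: [-0.5, -0.5, -0.4]
gripper_width: 44.0
gripper_force: 0.0
lift N 5 row [-15.   12.9 -31.8] [ 0.04 -0.01 -0.01] -> tcp [434. 299. 303.] q [ 32.  -3. 111.   2.  41. -54.]
```

```bash
python3 -m crank '1 0 0 0 0 0 0;1 0 0 0 0 0 0;1 0 0 0 0 0 0;1 0 0 0 0 0 0;1 0 0 0 0 0 0;1 0 0 0 0 0 0'; python3 -m crank '1 -3 2.6 -6.4 0 0 0;1 -7.5 6.5 -16 0 0 0;1 -7.5 6.5 -16 0 0 0;1 0 0 0 0 0 0'
```

```text
time_s: 11.08
ee_pos: [433.8, 298.5, 115.9]
ee_rot: [157.9, 23.3, 169.9]
force: [0.2, 1.9, -1.1]
gripper_width: 16.8
gripper_force: 50.0
time_s: 11.58
ee_pos: [434.2, 298.6, 162.4]
ee_rot: [157.8, 23.4, 169.9]
force: [-0.7, -0.5, -2.3]
gripper_width: 17.7
gripper_force: 50.0
```

```bash
python3 -m crank '1 -11 9.7 -24 0 0 0;1 -11 9.7 -24 0 0 0;1 -11 9.7 -24 0 0 0;1 -8 6.5 -16 0 0 0;1 -4 3.2 -8 0 0 0;1 0 0 0 0 0 0'; python3 - <<'E'
from kin import *
h=H["B"];t=step(pp("B",h[0],h[1],310,h[2],75),12,tag="tilt")
cv2.imwrite("pics/s2.png",grab_frame("side"))
E
```

```text
time_s: 12.32
ee_pos: [433.9, 298.1, 273.3]
ee_rot: [158.0, 23.2, 169.9]
force: [-0.3, 0.5, -2.8]
gripper_width: 17.4
gripper_force: 50.0
tilt N 12 row [-1.2 -1.4 -2.4] [ 5.68 -0.01 -2.64] -> tcp [434. 290. 306.] q [ 59.  25.  91. -48. 100. -35.]
```

View pics/s2.png

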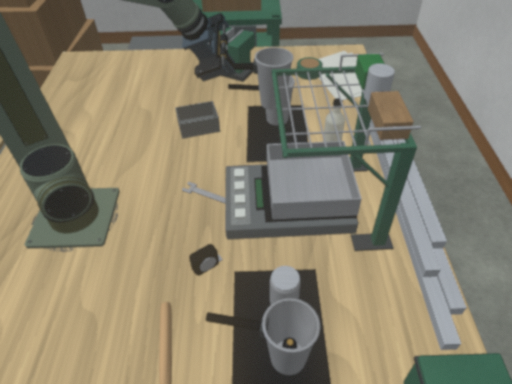

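The side view shows pail B lifted at (270,75) and hanging straight, with nothing else moved. Next: tilt it 75°.

```bash
python3 -m crank '1 -1.2 -1.4 -2.4 5.7 0 -2.6;1 -1.2 -1.4 -2.4 5.7 0 -2.6;1 -1.2 -1.4 -2.4 5.7 0 -2.6;1 -1.2 -1.4 -2.4 5.7 0 -2.6;1 -1.2 -1.4 -2.4 5.7 0 -2.6;1 -1.2 -1.4 -2.4 5.7 0 -2.6;1 -1.2 -1.4 -2.4 5.7 0 -2.6;1 -1.2 -1.4 -2.4 5.7 0 -2.6;1 -1.2 -1.4 -2.4 5.7 0 -2.6;1 -1.2 -1.4 -2.4 5.7 0 -2.6';python3 -m crank '1 -1.2 -1.4 -2.4 5.7 0 -2.6;1 -1.2 -1.4 -2.4 5.7 0 -2.6;1 0 0 0 0 0 0;1 0 0 0 0 0 0'; python3 - <<'E'
from kin import *
h=H["B"];t=step(pp("B",h[0],h[1],250,h[2],75),3,tag="down")
t=step(pp("B",600,14,250,-10,75),10,T0=t,tag="in")
E
```

```text
time_s: 13.62
ee_pos: [434.6, 289.5, 299.4]
ee_rot: [-134.6, 18.0, -163.8]
force: [0.8, -0.0, -2.8]
gripper_width: 17.0
gripper_force: 50.0
time_s: 14.12
ee_pos: [435.0, 290.7, 306.1]
ee_rot: [-122.5, 14.1, -160.6]
force: [-0.1, -0.3, -1.8]
gripper_width: 17.3
gripper_force: 50.0
down N 3 row [ 5.2 16.3 10.5] [-0.01 -0.12 -0.11] -> tcp [434. 290. 246.] q [ 59.  28.  95. -47.  95. -30.]
in N 10 row [  2.7 -14.7  21.9] [0.22 0.74 0.47] -> tcp [479.  29. 246.] q [ 36.  18. 112. -56.  81. -31.]
```

```bash
python3 -m crank '1 5.7 17.8 11.4 0 -0.1 -0.1;1 5.7 17.8 11.4 0 -0.1 -0.1;1 5.7 17.8 11.4 0 -0.1 -0.1;1 0 0 0 0 0 0;1 0 0 0 0 0 0'; python3 - <<'E'
from kin import *
t=step(pp("B",600,14,245,-10,75),10,tag="in")
cv2.imwrite("pics/s3.png",grab_frame("side")[20:220,150:420])
E
```

```text
time_s: 14.75
ee_pos: [434.2, 289.9, 241.4]
ee_rot: [-122.2, 14.1, -160.2]
force: [-0.3, -0.2, -1.8]
gripper_width: 16.9
gripper_force: 50.0
in N 10 row [  2.7 -14.6  21.9] [0.2  0.73 0.46] -> tcp [479.  29. 241.] q [ 36.  18. 113. -56.  81. -31.]
```

View pics/s3.png

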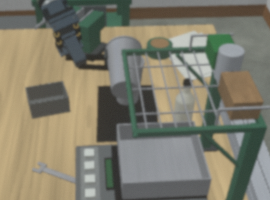

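Pail B lies tilted, mouth away, at (122,70), next to the shelf and clear of it. Move in under the shelf.

```bash
python3 -m crank '1 0.7 -3.7 5.5 0 0.2 0.1;1 1.4 -7.3 11 0.1 0.4 0.2;1 2 -11 16.4 0.2 0.5 0.4;1 2.7 -14.6 21.9 0.2 0.7 0.5;1 2.7 -14.6 21.9 0.2 0.7 0.5;1 2.7 -14.6 21.9 0.2 0.7 0.5;1 2.7 -14.6 21.9 0.2 0.7 0.5;1 2.7 -14.6 21.9 0.2 0.7 0.5;1 2.7 -14.6 21.9 0.2 0.7 0.5;1 2.7 -14.6 21.9 0.2 0.7 0.5'; python3 -m crank '1 2.7 -11 16.4 0.2 0.7 0.4;1 1 -3.7 5.5 0.1 0.4 0.2;1 0 0 0 0 0 0;1 0 0 0 0 0 0';  python3 - <<'E'
from kin import *
t=step(pp("B",600,14,228,-10,108),10,tag="pour")
cv2.imwrite("pics/s4.png",grab_frame("side")[60:300,170:450])
E
```

```text
time_s: 16.05
ee_pos: [474.3, 66.0, 240.9]
ee_rot: [-122.4, 14.4, -167.8]
force: [-0.9, -0.2, -2.2]
gripper_width: 17.4
gripper_force: 50.0
time_s: 16.55
ee_pos: [476.8, 42.7, 240.4]
ee_rot: [-122.4, 14.3, -169.0]
force: [-0.4, 0.0, -2.3]
gripper_width: 16.9
gripper_force: 50.0
pour N 10 row [0.3 0.7 1.8] [ 3.    0.02 -1.42] -> tcp [479.  28. 228.] q [ 40.  36. 116. -67. 100. -25.]
```

View pics/s4.png

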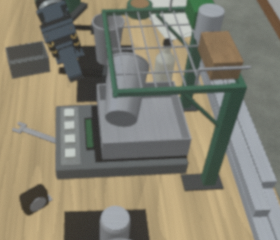

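Pail B is under the shelf at (125,85) in the crop and over the pan. Next: tip it.

```bash
python3 -m crank '1 0.3 0.7 1.8 3 0 -1.4;1 0.3 0.7 1.8 3 0 -1.4;1 0.3 0.7 1.8 3 0 -1.4;1 0.3 0.7 1.8 3 0 -1.4;1 0.3 0.7 1.8 3 0 -1.4;1 0.3 0.7 1.8 3 0 -1.4;1 0.3 0.7 1.8 3 0 -1.4;1 0.3 0.7 1.8 3 0 -1.4;1 0.3 0.7 1.8 3 0 -1.4;1 0.3 0.7 1.8 3 0 -1.4'; python3 -m crank '1 0 0 0 0 0 0;1 0 0 0 0 0 0;1 0 0 0 0 0 0;1 0 0 0 0 0 0;1 0 0 0 0 0 0;1 0 0 0 0 0 0;1 0 0 0 0 0 0;1 0 0 0 0 0 0'; python3 - <<'E'
from kin import *
print(env.state()['qpos'])
i=cv2.resize(grab_frame("side")[80:230,200:380],None,fx=2,fy=2);t=cv2.resize(grab_frame("top")[80:230,160:320],None,fx=2,fy=2)
cv2.imwrite("pics/s5.png",np.hstack([i,t]))
for c in("side","top"): print([(np.round(d["point"]).tolist(),round(d["p"],2)) for d in models.search_frame("knob1a",c)])
step(pp("B",600,14,226,-10,116),3,tag="more")
E
```

```text
time_s: 17.85
ee_pos: [479.2, 27.5, 228.1]
ee_rot: [-91.5, 1.0, -164.9]
force: [0.7, -0.5, -1.7]
gripper_width: 16.7
gripper_force: 50.0
time_s: 18.85
ee_pos: [479.1, 27.6, 228.0]
ee_rot: [-91.7, 1.0, -164.9]
force: [0.3, -0.7, -2.5]
gripper_width: 17.0
gripper_force: 50.0
[ 39.56681424  36.12278101 116.06137984 -67.3386197   99.58396495
 -24.46834455]
[]
[]
more N 3 row [-0.   0.4 -0.2] [ 2.39  0.03 -1.2 ] -> tcp [479.  28. 227.] q [ 39.  40. 117. -69. 104. -24.]
```

View pics/s5.png

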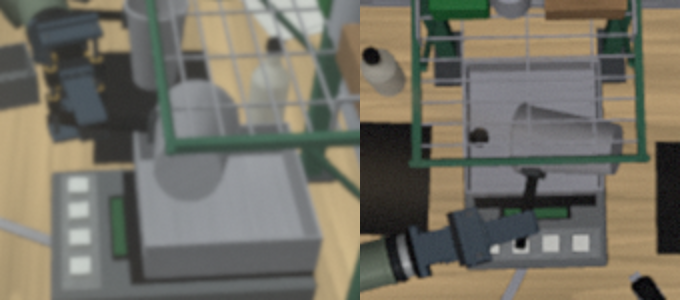

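One knob is visible in the pan at (480,135), and the pail is level at the lip. I'll tip further in case a second knob remains.

```bash
python3 -m crank '1 0 0.4 0 2.4 0 -1.2;1 0 0.4 0 2.4 0 -1.2;1 0 0.4 0 2.4 0 -1.2;1 0 0 0 0 0 0;1 0 0 0 0 0 0;1 0 0 0 0 0 0;1 0 0 0 0 0 0;1 0 0 0 0 0 0'; python3 - <<'E'
from kin import *
h=H["B"];t=step(pp("B",600,24,245,-10,75),5,tag="untip")
t=step(pp("B",h[0],h[1]+3,245,h[2],75),8,T0=t,tag="out")
t=step(pp("B",h[0],h[1],310,h[2],75),3,T0=t,tag="up")
t=step(pp("B",h[0],h[1],310,h[2],0),8,T0=t,tag="level")
t=step(pp("B",h[0],h[1],135,h[2],0),5,T0=t,tag="down")
E
```

```text
time_s: 20.05
ee_pos: [479.0, 27.5, 227.0]
ee_rot: [-84.5, -2.5, -165.0]
force: [0.3, -0.3, -2.5]
gripper_width: 17.3
gripper_force: 50.0
untip N 5 row [-0.9 -2.4 -2.7] [-7.44  0.02  3.47] -> tcp [479.  39. 241.] q [ 37.  19. 112. -56.  81. -31.]
out N 8 row [ -2.6  17.8 -26.8] [-0.27 -0.92 -0.58] -> tcp [434. 293. 241.] q [ 60.  28.  95. -47.  95. -29.]
up N 3 row [ -4.9 -18.3 -10.5] [ 0. -0.  0.] -> tcp [434. 290. 306.] q [ 59.  25.  91. -48. 100. -35.]
level N 8 row [-0.   1.2 -0.1] [-8.5   0.    3.96] -> tcp [434. 299. 303.] q [ 32.  -3. 111.   2.  41. -54.]
down N 5 row [ 13.9 -12.   29.8] [-0.  0. -0.] -> tcp [434. 299. 128.] q [ 32.   9. 128.   8.  12. -59.]
```

```bash
python3 -m crank '1 -0.9 -2.4 -2.7 -7.4 0 3.5;1 -0.9 -2.4 -2.7 -7.4 0 3.5;1 -0.9 -2.4 -2.7 -7.4 0 3.5;1 -0.9 -2.4 -2.7 -7.4 0 3.5;1 -0.9 -2.4 -2.7 -7.4 0 3.5;1 0 0 0 0 0 0;1 0 0 0 0 0 0'; python3 -m crank '1 -2.6 17.8 -26.8 -0.3 -0.9 -0.6;1 -2.6 17.8 -26.8 -0.3 -0.9 -0.6;1 -2.6 17.8 -26.8 -0.3 -0.9 -0.6;1 -2.6 17.8 -26.8 -0.3 -0.9 -0.6;1 -2.6 17.8 -26.8 -0.3 -0.9 -0.6;1 -2.6 17.8 -26.8 -0.3 -0.9 -0.6;1 -2.6 17.8 -26.8 -0.3 -0.9 -0.6;1 -2.6 17.8 -26.8 -0.3 -0.9 -0.6;1 0 0 0 0 0 0;1 0 0 0 0 0 0'; python3 - <<'E'
from kin import *
grab_frame("top");print([(np.round(d["point"]).tolist(),round(d["p"],2)) for d in models.search_frame("knob1a","top")])
cv2.imwrite("pics/t6.png",cv2.resize(grab_frame("top")[100:230,90:400],None,fx=2.5,fy=2.5,interpolation=2))
h=H["B"]
t=step(pp("B",h[0],h[1],310,h[2],75),3,tag="up")
t=step(pp("B",h[0],h[1],310,h[2],0),8,T0=t,tag="level")
E
```

```text
time_s: 20.92
ee_pos: [478.8, 38.8, 240.3]
ee_rot: [-122.1, 14.1, -169.0]
force: [-0.0, 0.1, -2.6]
gripper_width: 16.9
gripper_force: 50.0
time_s: 22.18
ee_pos: [433.9, 292.8, 239.1]
ee_rot: [-122.3, 13.8, -160.1]
force: [-0.4, -0.2, -1.2]
gripper_width: 17.0
gripper_force: 50.0
[([452.0, -3.0, 66.0], 0.43)]
up N 3 row [ -5.1 -18.4 -10.9] [-0.02 -0.03  0.02] -> tcp [434. 290. 306.] q [ 59.  25.  91. -48. 100. -35.]
level N 8 row [-0.   1.2 -0.1] [-8.5   0.    3.96] -> tcp [434. 299. 303.] q [ 32.  -3. 111.   2.  41. -54.]
```

View pics/t6.png

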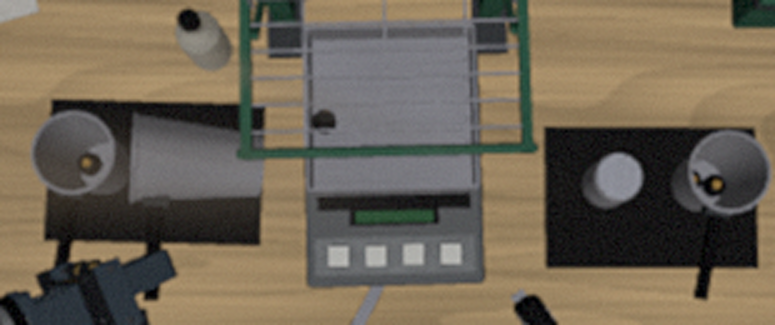

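The pan holds one knob at (322,120). Pail A, on the left, and pail C, on the right, are unmoved. Next: put B back.

```bash
python3 -m crank '1 -5.1 -18.4 -10.9 0 0 0;1 -5.1 -18.4 -10.9 0 0 0;1 -5.1 -18.4 -10.9 0 0 0;1 0 0 0 0 0 0'; python3 -m crank '1 0 1.2 0 -8.5 0 4;1 0 1.2 0 -8.5 0 4;1 0 1.2 0 -8.5 0 4;1 0 1.2 0 -8.5 0 4;1 0 1.2 0 -8.5 0 4;1 0 1.2 0 -8.5 0 4;1 0 1.2 0 -8.5 0 4;1 0 1.2 0 -8.5 0 4;1 0 0 0 0 0 0;1 0 0 0 0 0 0'; python3 - <<'E'
from kin import *
h=H["B"]
t=step(pp("B",h[0],h[1],131,h[2],0),6,tag="down")
E
```

```text
time_s: 22.82
ee_pos: [434.5, 291.3, 308.5]
ee_rot: [-122.6, 14.2, -160.2]
force: [0.5, 0.1, -1.3]
gripper_width: 16.8
gripper_force: 50.0
time_s: 24.08
ee_pos: [434.4, 299.1, 302.6]
ee_rot: [158.1, 23.4, 169.7]
force: [0.4, 0.7, -1.9]
gripper_width: 17.6
gripper_force: 50.0
down N 6 row [ 11.8 -10.2  25.3] [-0.02  0.01 -0.03] -> tcp [434. 299. 124.] q [ 32.   9. 128.   8.  11. -60.]
```

```bash
python3 -m crank '1 11.8 -10.2 25.3 0 0 0;1 11.8 -10.2 25.3 0 0 0;1 11.8 -10.2 25.3 0 0 0;1 11.8 -10.2 25.3 0 0 0;1 11.8 -10.2 25.3 0 0 0;1 11.8 -10.2 25.3 0 0 0;1 1.5 -1.4 3.4 0 0 0;1 0.8 -0.7 1.7 0 0 0;1 0 0 0 0 0 0;1 0 0 0 0 0 0'
```

```text
time_s: 25.32
ee_pos: [435.1, 300.0, 119.7]
ee_rot: [157.9, 23.5, 169.6]
force: [0.3, 0.9, -1.7]
gripper_width: 16.7
gripper_force: 50.0
```

```bash
python3 -m crank '1 0.8 -0.7 1.8 0 0 0;1 0 0 0 0 0 0;1 0.6 -0.5 1.2 0 0 0;1 0 0 0 0 0 0;1 0 0 0 0 0 0;1 0 0 0 0 0 0'
```

```text
time_s: 26.08
ee_pos: [435.1, 300.1, 115.9]
ee_rot: [157.8, 23.5, 169.6]
force: [-3.2, 1.6, 5.3]
gripper_width: 16.9
gripper_force: 50.0
```

```bash
python3 -m crank '0 0 0 0 0 0 0;0 0 0 0 0 0 0;-0.6 0 0 0 0 0 0;-0.6 0 0 0 0 0 0;-0.6 0 0 0 0 0 0;-0.6 0 0 0 0 0 0;-1 0 0 -20 0 0 0;-1 0 0 -40 0 0 0;-1 0 0 -50 0 0 0;-1 0 0 -40 0 0 0'; python3 - <<'E'
from kin import *
h=H["A"]
cv2.imwrite("pics/t7.png",cv2.resize(grab_frame("top")[125:245,90:220],None,fx=4,fy=4,interpolation=2))
t=step(pp("A",h[0],h[1],123,h[2],0,130),tag="preA")
t=step(pp("A",h[0],h[1],123,h[2],0,0),T0=t,tag="graspA")
E
```

```text
time_s: 27.32
ee_pos: [369.4, 253.6, 244.3]
ee_rot: [157.9, 23.4, 169.6]
force: [0.2, 1.1, 0.1]
gripper_width: 91.4
gripper_force: 0.0
preA N 5 row [ 3.4 28.1 15. ] [ 0.64 -0.38  1.14] -> tcp [397. 410. 227.] q [ 52.   6. 113. -22.  33. -10.]
graspA N 4 row [-0.  -0.  32.5] [ 0. -0.  0.] -> tcp [457. 442. 116.] q [ 48.  19. 115. -33.  19.  -0.]
```

View pics/t7.png

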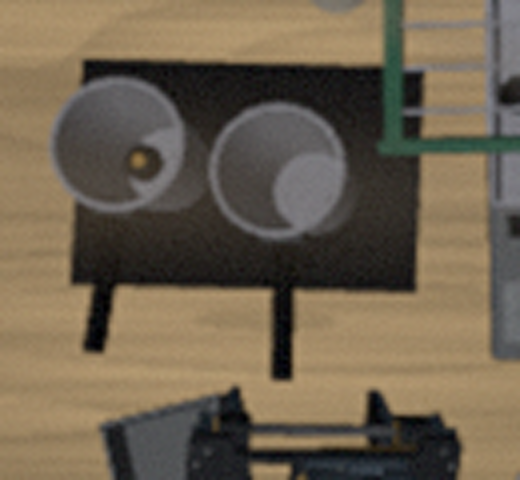

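B stands upright and empty with its floor clear at (310,190). A is unmoved and holds a knob at (140,160). Go to A.

```bash
python3 -m crank '-1 3.4 28.1 15 0.6 -0.4 1.1;-1 3.4 28.1 15 0.6 -0.4 1.1;-1 3.4 28.1 15 0.6 -0.4 1.1;-1 3.4 28.1 15 0.6 -0.4 1.1;-1 3.4 28.1 15 0.6 -0.4 1.1;-1 0 0 0 0 0 0;-1 0 0 0 0 0 0'; python3 - <<'E'
from kin import *
h=H["A"]
f=grab_frame("wrist")
u=np.array([np.cos(np.radians(h[2])),np.sin(np.radians(h[2]))])
P=[proj("wrist",[*(np.array(h[:2])-d*u),123]) for d in (50,125,165)]
for p in P: cv2.circle(f,tuple(int(v) for v in p),4,(0,0,255),-1)
cv2.imwrite("pics/w8.png",f)
t=step(pp("A",h[0],h[1],123,h[2],0,0),4,tag="graspA")
E
```

```text
time_s: 28.25
ee_pos: [396.5, 409.6, 219.5]
ee_rot: [158.5, 23.2, 163.3]
force: [0.4, -0.8, -0.2]
gripper_width: 90.8
gripper_force: 0.0
graspA N 4 row [-0.8  0.9 31.1] [-0.06 -0.08  0.05] -> tcp [457. 442. 116.] q [ 48.  19. 115. -33.  19.  -0.]
```

View pics/w8.png

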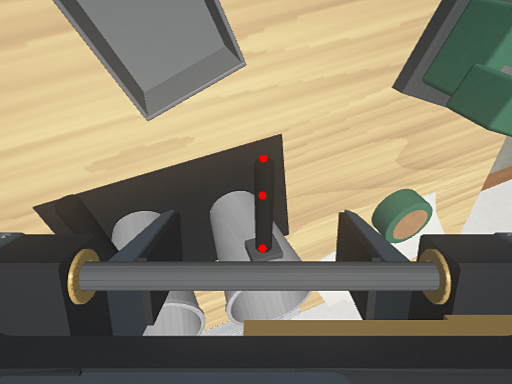

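The projected dots (263,158) to (263,248) lie on A's handle. Next: descend, grip, and lift a little.

```bash
python3 -m crank '-0.5 -0.8 0.9 31.1 0 0 0;-0.5 -0.8 0.9 31.1 0 0 0;-0.5 -0.8 0.9 31.1 0 0 0;-0.5 -0.8 0.9 31.1 0 0 0;0.3 0 0 0 0 0 0;1 0 0 0 0 0 0;1 0 0 0 0 0 0;1 0 0 0 0 0 0;1 0 0 0 0 0 0;1 0 0 0 0 0 0' 50; python3 -m crank '1 0 0 0 0 0 0;1 0 0 0 0 0 0;1 0 0 0 0 0 0;1 0 0 0 0 0 0;1 0 0 0 0 0 0';python3 - <<'E'
from kin import *
h=H["A"]
t=step(pp("A",h[0],h[1],310,h[2],0),8,tag="lift")
E
```

```text
time_s: 29.55
ee_pos: [456.9, 443.7, 116.7]
ee_rot: [158.4, 23.2, 163.3]
force: [-2.2, -1.1, 2.8]
gripper_width: 17.0
gripper_force: 50.0
time_s: 30.18
ee_pos: [456.9, 443.8, 116.7]
ee_rot: [158.4, 23.2, 163.3]
force: [-4.9, -1.6, 5.4]
gripper_width: 17.1
gripper_force: 50.0
lift N 8 row [ -9.3   7.8 -19.9] [-0.01 -0.04  0.03] -> tcp [457. 442. 303.] q [ 48.   8.  99. -15.  44. -21.]
```

```bash
python3 -m crank '1 -4.6 3.9 -10 0 0 0;1 -9.3 7.8 -20 0 0 0;1 -9.3 7.8 -20 0 0 0;1 -9.3 7.8 -20 0 0 0;1 -9.3 7.8 -20 0 0 0;1 -9.3 7.8 -20 0 0 0;1 -9.3 7.8 -20 0 0 0;1 -9.3 7.8 -20 0 0 0;1 -4.6 3.9 -10 0 0 0;1 0 0 0 0 0 0'; python3 - <<'E'
from kin import *
h=H["A"];t=step(pp("A",h[0],h[1],310,h[2],75),10,tag="tilt")
t=step(pp("A",600,20,245,-10,75),12,T0=t,tag="in")
E
```

```text
time_s: 31.42
ee_pos: [457.4, 442.4, 303.2]
ee_rot: [158.4, 23.2, 163.3]
force: [-1.0, -0.2, -2.3]
gripper_width: 16.7
gripper_force: 50.0
tilt N 10 row [ 0.  -1.  -0.1] [ 6.79 -0.02 -3.13] -> tcp [456. 434. 306.] q [ 62.  40.  64. -46. 115. -38.]
in N 12 row [  6.2 -14.2  30. ] [0.04 0.14 0.09] -> tcp [479.  35. 241.] q [ 36.  19. 112. -56.  81. -31.]
```

```bash
python3 -m crank '1 0 -1 0 6.8 0 -3.1;1 0 -1 0 6.8 0 -3.1;1 0 -1 0 6.8 0 -3.1;1 0 -1 0 6.8 0 -3.1;1 0 -1 0 6.8 0 -3.1;1 0 -1 0 6.8 0 -3.1;1 0 -1 0 6.8 0 -3.1;1 0 -1 0 6.8 0 -3.1;1 0 -1 0 6.8 0 -3.1;1 0 -1 0 6.8 0 -3.1'; python3 -m crank '1 0 0 0 0 0 0;1 0 0 0 0 0 0';python3 - <<'E'
from kin import *
h=H["A"]
t=step(pp("A",h[0],h[1],246,h[2],75),3,tag="down")
t=step(pp("A",600,20,246,-10,75),12,T0=t,tag="in")
E
```

```text
time_s: 32.67
ee_pos: [456.3, 434.3, 303.6]
ee_rot: [-122.3, 13.8, -167.3]
force: [0.3, -0.8, -1.7]
gripper_width: 17.0
gripper_force: 50.0
time_s: 32.92
ee_pos: [456.3, 433.6, 305.2]
ee_rot: [-122.6, 14.0, -167.5]
force: [-0.0, 0.5, -1.8]
gripper_width: 17.3
gripper_force: 50.0
down N 3 row [ 5.3 17.3 10.8] [ 0.02 -0.11 -0.06] -> tcp [456. 434. 242.] q [ 62.  42.  69. -44. 110. -33.]
in N 12 row [  4.8 -18.7  27.1] [0.04 0.14 0.09] -> tcp [479.  35. 242.] q [ 36.  18. 112. -56.  81. -31.]
```

```bash
python3 -m crank '1 5.3 17.3 10.8 0 -0.1 0;1 5.3 17.3 10.8 0 -0.1 0;1 5.3 17.3 10.8 0 -0.1 0;1 0 0 0 0 0 0;1 1.4 -5.6 8.1 0 0 0;1 2.9 -11.2 16.3 0 0.1 0.1;1 4.8 -18.7 27.1 0 0.1 0.1;1 4.8 -18.7 27.1 0 0.1 0.1;1 4.8 -18.7 27.1 0 0.1 0.1;1 4.8 -18.7 27.1 0 0.1 0.1';python3 - <<'E'
from kin import *
t=step(pp("A",600,20,246,-10,75),7,tag="in")
E
```

```text
time_s: 34.17
ee_pos: [466.9, 269.8, 243.7]
ee_rot: [-122.6, 14.4, -167.9]
force: [1.0, 0.2, -2.4]
gripper_width: 17.4
gripper_force: 50.0
in N 7 row [  4.9 -18.7  27.4] [0.08 0.17 0.04] -> tcp [479.  35. 242.] q [ 36.  18. 112. -56.  81. -31.]
```

```bash
python3 -m crank '1 4.8 -18.7 27.1 0 0.1 0.1;1 4.8 -18.7 27.1 0 0.1 0.1;1 4.8 -18.7 27.1 0 0.1 0.1;1 4.8 -18.7 27.1 0 0.1 0.1;1 4.8 -18.7 27.1 0 0.1 0.1;1 4.8 -18.7 27.1 0.1 0.2 0.1;1 2.9 -11.2 16.3 0 0.2 0.1;1 2.4 -9.4 13.5 0 0.2 0;1 0 0 0 0 0 0;1 0 0 0 0 0 0';python3 - <<'E'
from kin import *
t=step(pp("A",600,14,228,-10,112),10,tag="pour")
E
```

```text
time_s: 35.42
ee_pos: [479.8, 36.0, 241.7]
ee_rot: [-122.8, 14.3, -169.2]
force: [-0.4, 0.6, -2.0]
gripper_width: 17.0
gripper_force: 50.0
pour N 10 row [0.5 1.  1.1] [ 3.39  0.   -1.6 ] -> tcp [479.  28. 228.] q [ 40.  38. 116. -68. 102. -24.]
```

```bash
python3 -m crank '1 0.5 1 1.1 3.4 0 -1.6;1 0.5 1 1.1 3.4 0 -1.6;1 0.5 1 1.1 3.4 0 -1.6;1 0.5 1 1.1 3.4 0 -1.6;1 0.5 1 1.1 3.4 0 -1.6;1 0.5 1 1.1 3.4 0 -1.6;1 0.5 1 1.1 3.4 0 -1.6;1 0.5 1 1.1 3.4 0 -1.6;1 0.5 1 1.1 3.4 0 -1.6;1 0.5 1 1.1 3.4 0 -1.6'; python3 -m crank '1 0 0 0 0 0 0;1 0 0 0 0 0 0;1 0 0 0 0 0 0;1 0 0 0 0 0 0;1 0 0 0 0 0 0;1 0.3 0.3 0 2.4 0 -1.2;1 0 0 0 0 0 0;1 0 0 0 0 0 0;1 0 0 0 0 0 0;1 0 0 0 0 0 0'; python3 - <<'E'
from kin import *
h=H["A"]
t=step(pp("A",600,24,246,-10,75),5,tag="untip")
t=step(pp("A",h[0],h[1],246,h[2],75),12,T0=t,tag="out")
E
```

```text
time_s: 36.67
ee_pos: [478.3, 27.3, 228.6]
ee_rot: [-87.9, -1.0, -165.0]
force: [0.3, 0.1, -1.5]
gripper_width: 17.1
gripper_force: 50.0
time_s: 37.92
ee_pos: [477.9, 27.2, 228.4]
ee_rot: [-85.7, -2.1, -165.1]
force: [0.3, 0.3, -3.0]
gripper_width: 17.2
gripper_force: 50.0
untip N 5 row [-1.1 -2.2 -2.7] [-7.21 -0.01  3.37] -> tcp [479.  39. 242.] q [ 37.  19. 112. -56.  81. -31.]
out N 12 row [ -4.7  18.5 -26.9] [-0.04 -0.14 -0.09] -> tcp [456. 434. 242.] q [ 62.  42.  69. -44. 110. -33.]
```

```bash
python3 -m crank '1 -1.1 -2.2 -2.7 -7.2 0 3.4;1 -1.1 -2.2 -2.7 -7.2 0 3.4;1 -1.1 -2.2 -2.7 -7.2 0 3.4;1 -1.1 -2.2 -2.7 -7.2 0 3.4;1 -1.1 -2.2 -2.7 -7.2 0 3.4;1 0 0 0 0 0 0;1 -4.7 18.5 -26.9 0 -0.1 -0.1;1 -4.7 18.5 -26.9 0 -0.1 -0.1;1 -4.7 18.5 -26.9 0 -0.1 -0.1;1 -4.7 18.5 -26.9 0 -0.1 -0.1'; python3 -m crank '1 -4.7 18.5 -26.9 0 -0.1 -0.1;1 -4.7 18.5 -26.9 0 -0.1 -0.1;1 -4.7 18.5 -26.9 0 -0.1 -0.1;1 -4.7 18.5 -26.9 0 -0.1 -0.1;1 -4.7 18.5 -26.9 0 -0.1 -0.1;1 -4.7 18.5 -26.9 0 -0.1 -0.1;1 -4.7 18.5 -26.9 0 -0.1 -0.1;1 -4.7 18.5 -26.9 -0.1 -0.3 -0.1;1 0 0 0 0 0 0;1 0 0 0 0 0 0'; python3 - <<'E'
from kin import *
h=H["A"]
t=step(pp("A",h[0],h[1],310,h[2],75),3,tag="up")
t=step(pp("A",h[0],h[1],310,h[2],0),10,T0=t,tag="level")
f=grab_frame("top");cv2.imwrite("pics/t9.png",np.hstack([cv2.resize(f[90:220,200:300],None,fx=4,fy=4,interpolation=2),cv2.resize(f[130:260,310:410],None,fx=4,fy=4,interpolation=2)]))
E
```

```text
time_s: 39.17
ee_pos: [472.7, 171.8, 240.0]
ee_rot: [-122.0, 13.8, -168.6]
force: [0.5, -0.5, -2.0]
gripper_width: 16.9
gripper_force: 50.0
time_s: 40.42
ee_pos: [457.4, 433.9, 238.3]
ee_rot: [-121.8, 13.7, -167.3]
force: [-0.7, -0.3, -1.4]
gripper_width: 17.0
gripper_force: 50.0
up N 3 row [ -4.9 -18.5 -11.8] [-0.22 -0.1   0.06] -> tcp [456. 434. 306.] q [ 62.  40.  64. -46. 115. -38.]
level N 10 row [-0.   0.9 -0.1] [-6.8   0.    3.17] -> tcp [457. 442. 303.] q [ 48.   8.  99. -15.  44. -21.]
```

View pics/t9.png

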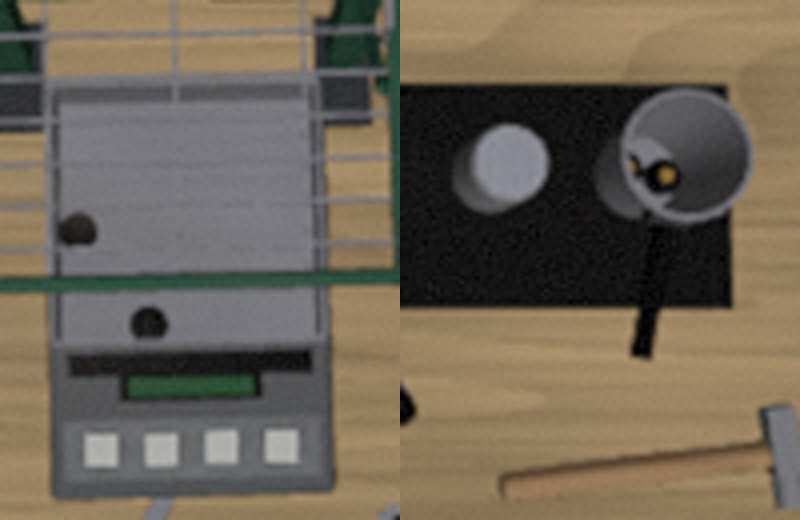

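The pan now holds two knobs, at (77,230) and (148,322), and C is untouched with two. That was my last picture, so from here I check numerically. Return A.

```bash
python3 -m crank '1 -4.9 -18.5 -11.8 -0.2 -0.1 0;1 -4.9 -18.5 -11.8 -0.2 -0.1 0;1 -4.9 -18.5 -11.8 -0.2 -0.1 0;1 0 0 0 0 0 0'; python3 -m crank '1 0 0.9 0 -6.8 0 3.2;1 0 0.9 0 -6.8 0 3.2;1 0 0.9 0 -6.8 0 3.2;1 0 0.9 0 -6.8 0 3.2;1 0 0.9 0 -6.8 0 3.2;1 0 0.9 0 -6.8 0 3.2;1 0 0.9 0 -6.8 0 3.2;1 0 0.9 0 -6.8 0 3.2;1 0 0.9 0 -6.8 0 3.2;1 0 0.9 0 -6.8 0 3.2'; python3 -m crank '1 0 0 0 0 0 0;1 0 0 0 0 0 0';python3 - <<'E'
from kin import *
h=H["A"]
t=step(pp("A",h[0],h[1],131,h[2],0),6,tag="down")
E
```

```text
time_s: 40.98
ee_pos: [456.4, 434.4, 310.6]
ee_rot: [-122.8, 14.3, -167.1]
force: [-1.0, 0.1, -1.5]
gripper_width: 17.3
gripper_force: 50.0
time_s: 42.22
ee_pos: [456.6, 440.9, 303.4]
ee_rot: [157.7, 23.3, 162.6]
force: [-0.5, 0.1, -1.8]
gripper_width: 16.9
gripper_force: 50.0
time_s: 42.48
ee_pos: [457.5, 442.1, 304.1]
ee_rot: [157.9, 23.4, 162.7]
force: [0.1, -0.5, -1.9]
gripper_width: 17.1
gripper_force: 50.0
down N 6 row [ 12.  -10.3  25.5] [ 0.02  0.01 -0.03] -> tcp [457. 442. 124.] q [ 48.  18. 115. -32.  20.  -2.]
```

```bash
python3 -m crank '1 12 -10.3 25.5 0 0 0;1 12 -10.3 25.5 0 0 0;1 12 -10.3 25.5 0 0 0;1 12 -10.3 25.5 0 0 0;1 12 -10.3 25.5 0 0 0;1 12 -10.3 25.5 0 0 0;1 1.5 -1.4 3.4 0 0 0;1 0.6 -0.5 1.2 0 0 0;1 0 0 0 0 0 0;1 0 0 0 0 0 0'; python3 -m crank '1 0.4 -0.4 0.9 0 0 0;1 0.4 -0.3 0.7 0 0 0;1 0 0 0 0 0 0;1 0 0 0 0 0 0'
```

```text
time_s: 43.72
ee_pos: [457.4, 443.3, 120.1]
ee_rot: [157.7, 23.4, 162.6]
force: [-0.4, -0.5, -1.7]
gripper_width: 17.2
gripper_force: 50.0
time_s: 44.22
ee_pos: [456.9, 442.9, 117.1]
ee_rot: [157.8, 23.4, 162.7]
force: [-0.7, 0.4, -0.6]
gripper_width: 17.0
gripper_force: 50.0
```

```bash
python3 -m crank '1 0.4 -0.3 0.9 0 0 0;1 0 0 0 0 0 0;1 0 0 0 0 0 0'; python3 -m crank '0 0 0 0 0 0 0;0 0 0 0 0 0 0;-0.5 0 0 0 0 0 0;-0.5 0 0 0 0 0 0;-0.5 0 0 0 0 0 0;-0.5 0 0 0 0 0 0;-0.5 0 0 -20 0 0 0;-0.5 0 0 -40 0 0 0;-0.5 0 0 -50 0 0 0;-0.5 0 0 -50 0 0 0'; python3 - <<'E'
from kin import *
for c in ("side","top"):
    f=grab_frame(c)
    print(c,[(np.round(d["point"]).tolist(),round(d["p"],2)) for d in models.search_frame("pail1_mid",c)],[(np.round(d["point"]).tolist(),round(d["p"],2)) for d in models.search_frame("knob1a",c)])
    g0=cv2.imread(f"pics/{c}0.png")
    d=cv2.absdiff(f,g0).max(2);m=cv2.morphologyEx((d>35).astype(np.uint8),cv2.MORPH_OPEN,np.ones((3,3)))
    n,l,s,cc=cv2.connectedComponentsWithStats(m);print([s[i].tolist() for i in range(1,n)])
c=camera_model
h=H["C"]
t=step(pp("C",h[0],h[1],123,h[2],0,130),tag="preC")
st=env.state();print(st['qpos'])
E
```

```text
time_s: 44.6
ee_pos: [457.0, 443.4, 116.5]
ee_rot: [157.7, 23.4, 162.7]
force: [-2.9, 0.6, 3.9]
gripper_width: 17.1
gripper_force: 50.0
time_s: 45.85
ee_pos: [382.0, 402.0, 252.9]
ee_rot: [157.8, 23.3, 162.7]
force: [0.6, 0.2, 0.1]
gripper_width: 68.6
gripper_force: 0.0
side [([537.0, 281.0, 121.0], 0.81)] []
[[110, 0, 45, 40, 1215], [155, 0, 58, 32, 1032], [0, 2, 14, 12, 109], [194, 26, 9, 5, 37], [174, 33, 45, 37, 1041], [128, 37, 12, 17, 143], [33, 97, 22, 49, 469], [298, 157, 11, 7, 67], [79, 161, 23, 28, 283], [271, 168, 11, 12, 109], [0, 172, 36, 31, 576], [46, 182, 11, 12, 56], [62, 183, 10, 19, 123], [73, 187, 3, 3, 9]]
top [([557.0, 307.0, 112.0], 0.85), ([347.0, 79.0, 8.0], 0.74)] []
[[215, 144, 9, 7, 58], [122, 161, 9, 9, 68], [233, 167, 9, 8, 63], [169, 168, 6, 9, 42], [0, 216, 231, 168, 17404], [122, 220, 26, 38, 472], [107, 227, 8, 3, 24], [242, 316, 11, 5, 41], [278, 332, 5, 5, 19], [281, 339, 3, 3, 9], [256, 375, 12, 9, 81]]
preC N 20 row [-50.2  -3.7  -5.7] [-1.59 -2.57  7.18] -> tcp [ 349. -329.  194.] q [-61.  -0. 143. 118.  27. -81.]
[ 52.40441793   3.11184596 112.73140269 -20.97500642  36.62268221
 -11.07012016]
```

```bash
python3 - <<'E'
from kin import *
h=H["C"];oth=[H["A"],H["B"],TIN]
for g in ((-1,65,-15,1),(-1,65,-15,0),(-1,60,0,1),(-1,65,-20,1),(-1,50,-15,1)):
  for pps in (0,10):
    G["C"]=g;w=way(h,pps,(600,32),228,112);w[3]=(*w[3][:2],245,*w[3][3:]);w[4]=(*w[4][:2],245,*w[4][3:])
    r=score2(w,*g,oth,8);print(g,pps,r)
    if pps==10 and r:
        M=pp("C",*w[0],130);print("pre",np.round(IK(M[:3,3],Ro.from_matrix(M[:3,:3]))))
        for x in w: print(np.round(IK(*pose(*x,*g))))
E
```

```text
(-1, 65, -15, 1) 0 (np.float64(13.224333997387534), np.float64(3.9783909100952997), np.float64(12.885719769835589))
(-1, 65, -15, 1) 10 (np.float64(13.224333997387534), np.float64(3.9783909100952997), np.float64(12.885719769835589))
pre [-44.   0. 118.   3.  33.  53.]
[-43.  14. 121.   4.  16.  51.]
[-43.   3. 104.   2.  44.  54.]
[-68.  29.  87.  53. 100.  40.]
[-68.  32.  92.  52.  96.  34.]
[-35.  19. 116.  60.  82.  29.]
[-38.  40. 121.  70. 103.  21.]
(-1, 65, -15, 0) 0 (np.float64(-18.93214070479749), np.float64(3.9783909100952997), np.float64(12.885719769835589))
(-1, 65, -15, 0) 10 (np.float64(-12.361357640485181), np.float64(3.9783909100952997), np.float64(12.885719769835589))
pre [ -44.    0.  118.    3.   33. -127.]
[ -43.   14.  121.    4.   16. -129.]
[ -43.    3.  104.    2.   44. -126.]
[ -68.   29.   87.   53.  100. -140.]
[ -68.   32.   92.   52.   96. -146.]
[ -35.   19.  116.   60.   82. -151.]
[ -38.   40.  121.   70.  103. -159.]
(-1, 60, 0, 1) 0 (np.float64(13.894935310416088), np.float64(10.239464065147786), np.float64(9.584392661763303))
(-1, 60, 0, 1) 10 (np.
[... 532 characters left out ...]
647057547357))
pre [-39.  -0. 120. -10.  29.  65.]
[-40.  14. 123. -19.  12.  74.]
[-40.   2. 106.  -6.  41.  60.]
[-67.  27.  87.  51.  98.  39.]
[-67.  30.  92.  50.  93.  33.]
[-34.  16. 116.  58.  79.  31.]
[-38.  37. 120.  69. 100.  22.]
(-1, 50, -15, 1) 0 (np.float64(8.376179020532163), np.float64(6.558455798911041), np.float64(18.796489148879573))
(-1, 50, -15, 1) 10 (np.float64(11.516419862410133), np.float64(6.558455798911041), np.float64(18.796489148879573))
pre [-57.  -2. 130.  56.  22.  -8.]
[-50.  15. 130. 109.  15. -58.]
[-50.  -0. 113.  30.  30.  25.]
[-72.  24.  99.  63.  90.  33.]
[-72.  28. 103.  63.  87.  26.]
[-38.  15. 127.  73.  75.  19.]
[-41.  37. 132.  80.  97.  15.]
```

```bash
sed -i 's/"C":(-1,40,-25,1)/"C":(-1,65,-15,1)/' kin.py; python3 - <<'E'
from kin import *
h=H["C"];M1=pp("C",*h[:2],123,h[2],0,130)
M0=pp("C",430,0,300,0,0);M0[:3,3]=[385,20,270]
t=step(M0,tag="mid");t2=step(M1,T0=t,tag="preC")
E
```

```text
mid N 20 row [-26.8   1.3  -0.7] [ 0.02 -1.96  7.65] -> tcp [385.  20. 270.] q [ 19. -11. 121. -27.  53. 118.]
preC N 10 row [-2.3 33.8 13.5] [-0.47 -0.3   1.01] -> tcp [ 389. -342.  230.] q [-44.   0. 118.   3.  33.  53.]
```

```bash
python3 - <<'E'
from kin import *
st=env.state();M0=pp("C",430,0,300,0,0);M0[:3,3]=[385,20,270]
T0=T(st['ee_pos'],Ro.from_euler('xyz',st['ee_rot'],degrees=True))
# order: translate first to mid, then turn there
Tm=T0.copy();Tm[:3,3]=[385,20,270]
t=step(Tm,10,tag="tr")
def chk(a,b,n=10):
    D=np.linalg.inv(a)@b
    for s in np.linspace(0,1,n):
        M=a@np.real(fmp(D,s)) if s else a;print(np.round(IK(M[:3,3],Ro.from_matrix(M[:3,:3]))),end=' ')
    print()
chk(T0,Tm,5);t=step(M0,18,T0=Tm,tag="turn");chk(Tm,M0)
E
```

```text
tr N 10 row [-11.4 -34.8 -11.1] [ 0.  0. -0.] -> tcp [385.  20. 270.] q [ -17.  -14.  124.   29.   50. -110.]
[ 52.   3. 113. -21.  37. -11.] [ 42.  -4. 119. -13.  35. -27.] [ 27. -10. 123.   2.  35. -52.] [  6. -14. 125.  18.  41. -83.] [ -17.  -14.  124.   29.   50. -110.] 
turn N 18 row [-0.  0. -0.] [ 0.02 -2.17  8.5 ] -> tcp [385.  20. 270.] q [ 19. -11. 121. -27.  53. 118.]
[ -17.  -14.  124.   29.   50. -110.] [-16. -16. 127.  30.  45. -93.] [-13. -18. 129.  28.  39. -71.] [ -7. -19. 130.  19.  33. -43.] [ -0. -19. 131.   3.  30.  -7.] [  7. -19. 130. -14.  32.  31.] [ 14. -17. 129. -25.  37.  62.] [ 17. -16. 127. -29.  43.  85.] [ 19. -13. 124. -29.  48. 104.] [ 19. -11. 121. -27.  53. 118.]
```

```bash
python3 -m crank '-0.5 -11.4 -34.8 -11.1 0 0 0;-0.5 -11.4 -34.8 -11.1 0 0 0;-0.5 -11.4 -34.8 -11.1 0 0 0;-0.5 -11.4 -34.8 -11.1 0 0 0;-0.5 -11.4 -34.8 -11.1 0 0 0;-0.5 -11.4 -34.8 -11.1 0 0 0;-0.5 -11.4 -34.8 -11.1 0 0 0;-0.5 -11.4 -34.8 -11.1 0 0 0;-0.5 -11.4 -34.8 -11.1 0 0 0;-0.5 -11.4 -34.8 -11.1 0 0 0'
python3 -m crank '-0.5 0 0 0 0 -2.2 8.5;-0.5 0 0 0 0 -2.2 8.5;-0.5 0 0 0 0 -2.2 8.5;-0.5 0 0 0 0 -2.2 8.5;-0.5 0 0 0 0 -2.2 8.5;-0.5 0 0 0 0 -2.2 8.5;-0.5 0 0 0 0 -2.2 8.5;-0.5 0 0 0 0 -2.2 8.5;-0.5 0 0 0 0 -2.2 8.5'
python3 -m crank '-0.5 0 0 0 0 -2.2 8.5;-0.5 0 0 0 0 -2.2 8.5;-0.5 0 0 0 0 -2.2 8.5;-0.5 0 0 0 0 -2.2 8.5;-0.5 0 0 0 0 -2.2 8.5;-0.5 0 0 0 0 -2.2 8.5;-0.5 0 0 0 0 -2.2 8.5;-0.5 0 0 0 0 -2.2 8.5;-0.5 0 0 0 0 -2.2 8.5;-0.5 0 0 0 0 0 0'; python3 - <<'E'
from kin import *
h=H["C"];M1=pp("C",*h[:2],123,h[2],0,130)
print(env.state()['qpos']);step(M1,tag="preC")
E
```

```text
time_s: 47.4
ee_pos: [384.9, 18.9, 269.4]
ee_rot: [157.8, 23.2, 162.6]
force: [-0.6, -0.1, -0.4]
gripper_width: 68.6
gripper_force: 0.0
time_s: 48.52
ee_pos: [384.3, 19.9, 268.1]
ee_rot: [141.5, -0.9, 89.3]
force: [-0.9, -0.1, 0.1]
gripper_width: 68.1
gripper_force: 0.0
time_s: 49.78
ee_pos: [384.7, 20.4, 268.2]
ee_rot: [160.2, -23.4, 14.4]
force: [-0.9, -1.3, 0.4]
gripper_width: 68.7
gripper_force: 0.0
[ 19.38305161 -11.99276503 122.62238966 -28.24412526  51.32166721
 113.45632717]
preC N 10 row [-4.6 33.7 13.4] [-0.44 -0.47  1.68] -> tcp [ 389. -342.  230.] q [-44.   0. 118.   3.  33.  53.]
```

```bash
python3 -m crank '-0.6 -4.6 33.7 13.4 -0.4 -0.5 1.7;-0.6 -4.6 33.7 13.4 -0.4 -0.5 1.7;-0.6 -4.6 33.7 13.4 -0.4 -0.5 1.7;-0.6 -4.6 33.7 13.4 -0.4 -0.5 1.7;-0.6 -4.6 33.7 13.4 -0.4 -0.5 1.7;-0.6 -4.6 33.7 13.4 -0.4 -0.5 1.7;-0.6 -4.6 33.7 13.4 -0.4 -0.5 1.7;-0.6 -4.6 33.7 13.4 -0.4 -0.5 1.7;-0.6 -4.6 33.7 13.4 -0.4 -0.5 1.7;-0.6 -4.6 33.7 13.4 -0.4 -0.5 1.7'; python3 -m crank '-0.6 0 0 0 0 0 0;-0.6 0 0 0 0 0 0';python3 - <<'E'
from kin import *
h=H["C"]
f=grab_frame("wrist");g=f.max(2)
u=np.array([np.cos(np.radians(h[2])),np.sin(np.radians(h[2]))])
for d in (60,90,125,150,162,172):
    X=[*(np.array(h[:2])-d*u),123];p=proj("wrist",X);i,j=int(round(p[1])),int(round(p[0]))
    print(d,np.round(p),"row:",g[i,j-24:j+25:3].tolist())
step(pp("C",*h[:2],123,h[2],0),4,tag="grasp")
E
```

```text
time_s: 51.02
ee_pos: [386.2, -342.8, 228.3]
ee_rot: [164.1, -23.9, -5.0]
force: [0.5, 0.7, 0.2]
gripper_width: 73.2
gripper_force: 0.0
time_s: 51.28
ee_pos: [386.5, -341.0, 228.6]
ee_rot: [164.2, -23.9, -5.0]
force: [-0.5, -0.6, 0.2]
gripper_width: 72.9
gripper_force: 0.0
60 [261. 118.] row: [146, 148, 149, 150, 150, 71, 47, 47, 53, 55, 55, 61, 60, 63, 67, 66, 68]
90 [261. 148.] row: [59, 58, 58, 57, 58, 41, 46, 49, 54, 52, 51, 59, 63, 63, 66, 67, 68]
125 [261. 185.] row: [72, 70, 72, 72, 71, 58, 62, 66, 66, 67, 68, 74, 76, 78, 79, 78, 77]
150 [261. 212.] row: [243, 243, 244, 244, 250, 62, 80, 81, 81, 83, 81, 254, 242, 242, 242, 242, 242]
162 [261. 225.] row: [245, 245, 245, 245, 245, 255, 241, 165, 162, 163, 255, 245, 243, 243, 243, 243, 243]
172 [261. 236.] row: [241, 241, 242, 243, 243, 244, 243, 243, 244, 243, 244, 244, 244, 243, 243, 242, 241]
grasp N 4 row [ 0.6  0.4 32.6] [-0.12  0.06 -0.06] -> tcp [ 436. -383.  116.] q [-43.  14. 121.   4.  16.  51.]
```

The handle's dark band is centred on the projected axis and ends at about 165 mm, so C is where I measured it. Grasp it.

```bash
python3 -m crank '-0.6 0.6 0.4 32.6 -0.1 0 0;-0.6 0.6 0.4 32.6 -0.1 0 0;-0.6 0.6 0.4 32.6 -0.1 0 0;-0.6 0.6 0.4 32.6 -0.1 0 0;0.3 0 0 0 0 0 0;1 0 0 0 0 0 0;1 0 0 0 0 0 0;1 0 0 0 0 0 0;1 0 0 0 0 0 0;1 0 0 0 0 0 0' 50; python3 -m crank '1 0 0 0 0 0 0;1 0 0 0 0 0 0;1 0 0 0 0 0 0;1 0 0 0 0 0 0;1 0 0 0 0 0 0';python3 - <<'E'
from kin import *
h=H["C"]
t=step(pp("C",h[0],h[1],310,h[2],0),8,tag="lift")
E
```

```text
time_s: 52.58
ee_pos: [436.5, -383.6, 116.7]
ee_rot: [163.7, -24.0, -5.0]
force: [-0.7, 1.8, 0.8]
gripper_width: 17.0
gripper_force: 50.0
time_s: 53.2
ee_pos: [436.5, -383.5, 116.6]
ee_rot: [163.7, -24.0, -5.0]
force: [-3.7, 3.2, 5.5]
gripper_width: 16.8
gripper_force: 50.0
lift N 8 row [  9.5   5.9 -20.5] [-0.    0.03 -0.04] -> tcp [ 436. -383.  303.] q [-43.   3. 104.   2.  44.  54.]
```

```bash
python3 -m crank '1 4.7 2.9 -10.2 0 0 0;1 9.5 5.9 -20.5 0 0 0;1 9.5 5.9 -20.5 0 0 0;1 9.5 5.9 -20.5 0 0 0;1 9.5 5.9 -20.5 0 0 0;1 9.5 5.9 -20.5 0 0 0;1 9.5 5.9 -20.5 0 0 0;1 9.5 5.9 -20.5 0 0 0;1 4.7 2.9 -10.2 0 0 0;1 0 0 0 0 0 0'; python3 - <<'E'
from kin import *
h=H["C"];t=step(pp("C",h[0],h[1],310,h[2],75),10,tag="tilt")
t=step(pp("C",h[0],h[1],246,h[2],75),3,T0=t,tag="down")
t=step(pp("C",600,30,246,10,75),13,T0=t,tag="in")
E
```

```text
time_s: 54.45
ee_pos: [436.7, -382.9, 303.6]
ee_rot: [163.7, -24.0, -5.0]
force: [-1.0, -0.2, -2.1]
gripper_width: 16.9
gripper_force: 50.0
tilt N 10 row [-0.  -0.9 -0. ] [ 6.8  -0.    3.13] -> tcp [ 438. -375.  306.] q [-68.  29.  87.  53. 100.  40.]
down N 3 row [-4.5 18.5  9.7] [ 0. -0. -0.] -> tcp [ 438. -375.  242.] q [-68.  32.  91.  52.  96.  34.]
in N 13 row [ -8.9 -15.1  24.7] [ 0.35 -1.43 -0.75] -> tcp [479.  15. 242.] q [-35.  19. 116.  59.  82.  30.]
```

```bash
python3 -m crank '1 0 -0.9 0 6.8 0 3.1;1 0 -0.9 0 6.8 0 3.1;1 0 -0.9 0 6.8 0 3.1;1 0 -0.9 0 6.8 0 3.1;1 0 -0.9 0 6.8 0 3.1;1 0 -0.9 0 6.8 0 3.1;1 0 -0.9 0 6.8 0 3.1;1 0 -0.9 0 6.8 0 3.1;1 0 -0.9 0 6.8 0 3.1;1 0 -0.9 0 6.8 0 3.1'; python3 -m crank '1 -4.5 18.5 9.7 0 0 0;1 -4.5 18.5 9.7 0 0 0;1 -4.5 18.5 9.7 0 0 0;1 0 0 0 0 0 0;1 0 0 0 0 0 0'; python3 - <<'E'
from kin import *
t=step(pp("C",600,25,246,10,75),13,tag="in")
E
```

```text
time_s: 55.7
ee_pos: [438.1, -375.9, 304.0]
ee_rot: [-117.6, -12.1, -33.4]
force: [0.8, 0.2, -3.5]
gripper_width: 17.2
gripper_force: 50.0
time_s: 56.32
ee_pos: [438.7, -375.2, 242.5]
ee_rot: [-117.7, -12.4, -33.2]
force: [1.1, -0.1, -1.2]
gripper_width: 17.0
gripper_force: 50.0
in N 13 row [ -8.8 -15.   24.4] [ 0.36 -1.42 -0.73] -> tcp [479.  10. 242.] q [-36.  19. 116.  59.  83.  29.]
```

```bash
python3 -m crank '1 -2.6 -4.5 7.3 0.1 -0.4 -0.2;1 -5.3 -9 14.6 0.2 -0.9 -0.4;1 -8.8 -15 24.4 0.4 -1.4 -0.7;1 -8.8 -15 24.4 0.4 -1.4 -0.7;1 -8.8 -15 24.4 0.4 -1.4 -0.7;1 -8.8 -15 24.4 0.4 -1.4 -0.7;1 0 0 0 0 0 0'; python3 - <<'E'
from kin import *
t=step(pp("C",600,25,244,10,75),8,tag="in")
E
```

```text
time_s: 57.2
ee_pos: [470.3, -229.1, 242.8]
ee_rot: [-117.4, -12.2, -25.2]
force: [-0.7, 0.5, -2.5]
gripper_width: 17.0
gripper_force: 50.0
in N 8 row [ -8.8 -14.6  24.7] [ 0.32 -1.43 -0.75] -> tcp [479.  10. 240.] q [-36.  19. 116.  59.  82.  29.]
```

```bash
python3 -m crank '1 -2.6 -4.4 7.4 0.1 -0.4 -0.2;1 -5.3 -8.8 14.8 0.2 -0.9 -0.5;1 -8.8 -14.6 24.7 0.3 -1.4 -0.8;1 -8.8 -14.6 24.7 0.3 -1.4 -0.8;1 -8.8 -14.6 24.7 0.3 -1.4 -0.8;1 -8.8 -14.6 24.7 0.3 -1.4 -0.8;1 -8.8 -14.6 24.7 0.3 -1.4 -0.8;1 -8.8 -14.6 24.7 0.3 -1.4 -0.8;1 -5.3 -8.8 14.8 0.2 -0.9 -0.5;1 -4.4 -7.3 12.4 0.2 -0.7 -0.4'; python3 -m crank '1 0 0 0 0 0 0;1 0 0 0 0 0 0';python3 - <<'E'
from kin import *
t=step(pp("C",600,32,228,10,112),10,tag="pour")
E
```

```text
time_s: 58.45
ee_pos: [479.6, 8.2, 238.8]
ee_rot: [-117.8, -12.6, -12.1]
force: [0.8, 0.3, -2.3]
gripper_width: 17.4
gripper_force: 50.0
time_s: 58.7
ee_pos: [479.9, 6.8, 238.7]
ee_rot: [-117.8, -12.6, -12.2]
force: [-0.3, -0.5, -2.3]
gripper_width: 17.3
gripper_force: 50.0
pour N 10 row [-0.5  0.7  1.3] [ 3.37 -0.03  1.6 ] -> tcp [479.  18. 229.] q [-38.  40. 121.  70. 103.  21.]
```

```bash
python3 -m crank '1 -0.5 0.7 1.3 3.4 0 1.6;1 -0.5 0.7 1.3 3.4 0 1.6;1 -0.5 0.7 1.3 3.4 0 1.6;1 -0.5 0.7 1.3 3.4 0 1.6;1 -0.5 0.7 1.3 3.4 0 1.6;1 -0.5 0.7 1.3 3.4 0 1.6;1 -0.5 0.7 1.3 3.4 0 1.6;1 -0.5 0.7 1.3 3.4 0 1.6;1 -0.5 0.7 1.3 3.4 0 1.6;1 -0.5 0.7 1.3 3.4 0 1.6'; python3 -m crank '1 0 0 0 0 0 0;1 0 0 0 0 0 0;1 0 0 0 0 0 0;1 0 0 0 0 0 0;1 0 0 0 0 0 0;1 0 0.3 0 2.4 0 1.2;1 0 0 0 0 0 0;1 0 0 0 0 0 0;1 0 0 0 0 0 0;1 0 0 0 0 0 0'; python3 - <<'E'
from kin import *
h=H["C"]
t=step(pp("C",600,25,246,10,75),5,tag="untip")
t=step(pp("C",h[0],h[1],246,h[2],75),13,T0=t,tag="out")
E
```

```text
time_s: 59.95
ee_pos: [478.8, 19.0, 229.0]
ee_rot: [-83.1, 3.0, -15.0]
force: [0.2, 0.2, -1.4]
gripper_width: 17.1
gripper_force: 50.0
time_s: 61.2
ee_pos: [478.6, 19.1, 228.7]
ee_rot: [-80.9, 4.1, -14.8]
force: [0.6, -1.0, -2.6]
gripper_width: 17.2
gripper_force: 50.0
untip N 5 row [ 0.7 -2.6 -2. ] [-7.25 -0.04 -3.36] -> tcp [479.  10. 242.] q [-36.  19. 116.  59.  83.  29.]
out N 13 row [  8.   14.9 -24.7] [-0.35  1.43  0.75] -> tcp [ 438. -375.  242.] q [-68.  32.  91.  52.  96.  34.]
```

```bash
python3 -m crank '1 0.7 -2.6 -2 -7.2 0 -3.4;1 0.7 -2.6 -2 -7.2 0 -3.4;1 0.7 -2.6 -2 -7.2 0 -3.4;1 0.7 -2.6 -2 -7.2 0 -3.4;1 0.7 -2.6 -2 -7.2 0 -3.4;1 0 0 0 0 0 0;1 8 14.9 -24.7 -0.3 1.4 0.7;1 8 14.9 -24.7 -0.3 1.4 0.7;1 8 14.9 -24.7 -0.3 1.4 0.7;1 8 14.9 -24.7 -0.3 1.4 0.7'; python3 -m crank '1 8 14.9 -24.7 -0.3 1.4 0.7;1 8 14.9 -24.7 -0.3 1.4 0.7;1 8 14.9 -24.7 -0.3 1.4 0.7;1 8 14.9 -24.7 -0.3 1.4 0.7;1 8 14.9 -24.7 -0.3 1.4 0.7;1 8 14.9 -24.7 -0.3 1.4 0.7;1 8 14.9 -24.7 -0.3 1.4 0.7;1 8 14.9 -24.7 -0.3 1.4 0.7;1 8 14.9 -24.7 -0.3 1.4 0.7;1 0 0 0 0 0 0'; python3 - <<'E'
from kin import *
h=H["C"]
f=grab_frame("top");g=f.max(2)
m=(g[105:182,212:282]<75).astype(np.uint8);n,l,s,c=cv2.connectedComponentsWithStats(m)
for i in range(1,n):
    if s[i,4]>12: u,v=c[i]+[212,105];print(s[i].tolist(),np.round(onz("top",u,v,95)))
t=step(pp("C",h[0],h[1],310,h[2],75),3,tag="up")
t=step(pp("C",h[0],h[1],310,h[2],0),10,T0=t,tag="level")
E
```

```text
time_s: 62.45
ee_pos: [481.3, -110.3, 240.5]
ee_rot: [-117.0, -12.3, -18.7]
force: [-0.6, 0.2, -0.7]
gripper_width: 16.8
gripper_force: 50.0
time_s: 63.7
ee_pos: [438.8, -376.5, 237.2]
ee_rot: [-116.6, -12.4, -33.2]
force: [-0.1, 0.3, -1.5]
gripper_width: 16.9
gripper_force: 50.0
[33, 15, 4, 5, 14] [719.  25.  95.]
[57, 36, 7, 5, 32] [648. -62.  95.]
[2, 38, 10, 9, 64] [632. 116.  95.]
[21, 62, 9, 7, 55] [556.  55.  95.]
[5, 72, 62, 5, 254] [526.  15.  95.]
up N 3 row [  4.5 -20.  -10.2] [-0.38  0.09  0.11] -> tcp [ 438. -375.  306.] q [-68.  29.  87.  53. 100.  40.]
level N 10 row [ 0.   0.9 -0.1] [-6.8   0.   -3.17] -> tcp [ 436. -383.  303.] q [-43.   3. 104.   2.  44.  54.]
```

```bash
python3 -m crank '1 4.5 -20 -10.2 -0.3 0 0;1 4.5 -20 -10.2 0 0 0;1 4.5 -20 -10.2 0 0 0;1 0 0 0 0 0 0'; python3 -m crank '1 0 0.9 0 -6.8 0 -3.2;1 0 0.9 0 -6.8 0 -3.2;1 0 0.9 0 -6.8 0 -3.2;1 0 0.9 0 -6.8 0 -3.2;1 0 0.9 0 -6.8 0 -3.2;1 0 0.9 0 -6.8 0 -3.2;1 0 0.9 0 -6.8 0 -3.2;1 0 0.9 0 -6.8 0 -3.2;1 0 0.9 0 -6.8 0 -3.2;1 0 0.9 0 -6.8 0 -3.2'; python3 -m crank '1 0 0 0 0 0 0;1 0 0 0 0 0 0';python3 - <<'E'
from kin import *
h=H["C"]
f=grab_frame("top");g0=cv2.imread("pics/top0.png")
d=cv2.absdiff(f,g0).max(2)[100:185,205:290];m=(d>30).astype(np.uint8);n,l,s,c=cv2.connectedComponentsWithStats(m)
for i in range(1,n):
    if s[i,4]>5: u,v=c[i]+[205,100];print(s[i].tolist(),np.round(onz("top",u,v,95)))
t=step(pp("C",h[0],h[1],131,h[2],0),6,tag="down")
E
```

```text
time_s: 64.25
ee_pos: [438.8, -373.8, 309.8]
ee_rot: [-117.2, -12.8, -32.9]
force: [0.2, -0.1, -1.6]
gripper_width: 17.2
gripper_force: 50.0
time_s: 65.5
ee_pos: [436.2, -380.1, 302.5]
ee_rot: [163.6, -24.6, -3.8]
force: [-1.6, 0.2, -2.4]
gripper_width: 16.8
gripper_force: 50.0
time_s: 65.75
ee_pos: [437.0, -381.2, 303.5]
ee_rot: [163.9, -24.7, -3.9]
force: [-0.4, 0.1, -1.6]
gripper_width: 17.2
gripper_force: 50.0
[35, 16, 9, 9, 46] [721.  34.  95.]
[40, 16, 4, 3, 10] [734.  25.  95.]
[64, 37, 9, 9, 55] [653. -62.  95.]
[10, 43, 9, 9, 65] [633. 114.  95.]
[28, 67, 9, 8, 64] [555.  55.  95.]
down N 6 row [-12.5  -7.5  26.2] [-0.09 -0.13  0.07] -> tcp [ 436. -383.  124.] q [-43.  14. 120.   4.  17.  51.]
```

Four knobs are now in the pan (9×9 px blobs, one crossed by a shelf wire). Set C down.

```bash
python3 -m crank '1 -12.5 -7.5 26.2 -0.1 -0.1 0.1;1 -12.5 -7.5 26.2 -0.1 -0.1 0.1;1 -12.5 -7.5 26.2 -0.1 -0.1 0.1;1 -12.5 -7.5 26.2 -0.1 -0.1 0.1;1 -12.5 -7.5 26.2 -0.1 -0.1 0.1;1 -12.5 -7.5 26.2 -0.1 -0.1 0.1;1 -1.5 -0.9 3.2 0 0 0;1 -0.6 -0.4 1.2 0 0 0;1 0 0 0 0 0 0;1 0 0 0 0 0 0'; python3 -m crank '1 -0.5 -0.3 1 0 0 0;1 -0.4 -0.2 0.8 0 0 0;1 0 0 0 0 0 0;1 0 0 0 0 0 0'
```

```text
time_s: 67.05
ee_pos: [437.4, -383.4, 120.6]
ee_rot: [163.3, -24.5, -4.7]
force: [0.1, -0.5, -1.9]
gripper_width: 16.9
gripper_force: 50.0
time_s: 67.55
ee_pos: [436.9, -382.9, 117.3]
ee_rot: [163.4, -24.4, -4.7]
force: [-1.3, -0.9, -1.5]
gripper_width: 16.5
gripper_force: 50.0
```

```bash
python3 -m crank '1 -0.4 -0.2 0.9 0 0 0;1 0 0 0 0 0 0;1 0 0 0 0 0 0'; python3 -m crank '0 0 0 0 0 0 0;0 0 0 0 0 0 0;-0.5 0 0 0 0 0 0;-0.5 0 0 0 0 0 0;-0.5 0 0 0 0 0 0;-0.5 0 0 0 0 0 0;-0.5 0 0 -20 0 0 0;-0.5 0 0 -40 0 0 0;-0.5 0 0 -50 0 0 0;-0.5 0 0 -50 0 0 0'; python3 - <<'E'
from kin import *
f=grab_frame("top");g0=cv2.imread("pics/top0.png")
d=cv2.absdiff(f,g0).max(2);m=(d>30).astype(np.uint8);n,l,s,c=cv2.connectedComponentsWithStats(m)
print([s[i].tolist() for i in range(1,n) if s[i,4]>12])
Tk=T(np.array([454.2,-6.3,180]),down(1.5))
st=env.state();T0=T(st['ee_pos'],Ro.from_euler('xyz',st['ee_rot'],degrees=True))
Tm=T0.copy();Tm[:3,3]=[400,-6,250]
t=step(Tm,12,tag="tr");t=step(Tk,6,T0=t,tag="turn")
E
```

```text
time_s: 67.92
ee_pos: [437.0, -383.2, 116.5]
ee_rot: [163.4, -24.4, -4.7]
force: [0.1, 0.2, -0.3]
gripper_width: 17.1
gripper_force: 50.0
time_s: 69.18
ee_pos: [376.8, -331.7, 257.1]
ee_rot: [163.4, -24.4, -4.7]
force: [0.4, -0.7, -0.3]
gripper_width: 68.4
gripper_force: 0.0
[[240, 116, 9, 9, 48], [268, 137, 11, 10, 60], [215, 143, 9, 9, 65], [142, 150, 19, 26, 52], [348, 152, 50, 35, 1006], [122, 161, 9, 10, 71], [158, 167, 3, 12, 16], [232, 166, 10, 9, 67], [168, 168, 9, 10, 53], [237, 206, 167, 178, 10287], [367, 206, 8, 15, 94], [0, 297, 175, 87, 7115], [181, 300, 68, 84, 2626], [247, 315, 32, 27, 240]]
tr N 12 row [ -0.7 -26.3  -7.1] [ 0.  0. -0.] -> tcp [400.  -6. 250.] q [ 17.  -7. 122. -32.  53. 132.]
turn N 6 row [ 5.9 -2.8 13.4] [ 3.01 -3.96 -1.59] -> tcp [454.  -6. 180.] q [ -2.  10. 109.   0.  62.  86.]
```

```bash
python3 - <<'E'
from kin import *
f=grab_frame("top");g0=cv2.imread("pics/top0.png")
for im,nm in ((g0,"t0"),(f,"now")):
    g=cv2.cvtColor(im,cv2.COLOR_BGR2GRAY);
    for x0,x1 in ((95,205),(300,410)):
        s=cv2.resize(g[130:215,x0:x1],None,fx=4,fy=4,interpolation=2)
        c=cv2.HoughCircles(s,cv2.HOUGH_GRADIENT,1,120,param1=120,param2=25,minRadius=58,maxRadius=76)
        if c is not None:
            for u,v,r in c[0]: print(nm,x0,np.round([u,v,r]),np.round(onz("top",u/4+x0-.4,v/4+130-.4,153)))
for c in("top","side"):
    grab_frame(c)
    for n in("pail3_mid","grease_tin"): print(c,n,[(np.round(d["point"]).tolist(),round(d["p"],2)) for d in models.search_frame(n,c)])
# coarse gray picture of C region now and before
for im in (g0,f):
    g=im.max(2)[146:212:3,342:404:2]
    for r in g: print(''.join(" .:-=+*#%@"[min(9,int(v)//26)] for v in r))
    print()
E
```

```text
t0 95 [262. 152.  68.] [556. 294. 153.]
t0 95 [ 98. 124.  68.] [578. 423. 153.]
t0 300 [330. 154.  68.] [ 558. -407.  153.]
now 95 [256. 150.  67.] [558. 299. 153.]
now 300 [278. 158.  69.] [ 555. -365.  153.]
top pail3_mid [([556.0, -376.0, 116.0], 0.83)]
top grease_tin [([552.0, -265.0, 100.0], 0.64)]
side pail3_mid [([747.0, 265.0, 103.0], 0.63), ([590.0, -18.0, 78.0], 0.43)]
side grease_tin [([561.0, -267.0, 101.0], 0.89)]
+++++++++++++++++++++++++++++++
+++++++++++++++++++++++++++++++
                 .----:  =+===+
            . .-=------===+++++
     .  .  . :=-----------=++++
  . .  .    :=----------::-=+++
+-        ..====------:::::-+++
++-  .   ...==+===::::::::::+++
++=      ...=:-=..:::::::..:+++
++=     ....-:  .+-........-+++
+=      .::::==. . .......:++++
:        .::::====:...:..-+++++
.     .   .::-::=-:...:-=:+++++
.            . ...:--:.  :+++++
 .  .                 .. -*****
                     .   .+++++
         .         .     .+++**
    .        .        .  .+++++
                     .   .+++++
  .        ..    .       .+++++
..............   .........+++**
++++++*+++++*+  -****+***++++++

+++++++*+++++++++++++*+****++++
++++++**++**++++++++++*+**+++++
           :---:.        =+++++
   . .  .==------=-.   . =+++++
   .   -=----------=-    +*++++
      -=------------=:   +**+++
+-   .+===-------::::=.  =*+*++
+*- .:=++++=-:-::::::=:  +***++
+*=..:++++++=:::::::.-:  +*+++*
+*=.::=++++++::.:.:..=.  -*++**
*+ :::-=+==++:......--   -*****
: ..:::-++++-.::::.--  . -*+***
     :--.-=-:::::==.     :*****
..      ...:---:.     .  :+++++
       ..   .  .  ..   . -*****
 .   ..         ..       :*****
 . .  .               .  :*****
      .    ..   . .  . . :*++++
  .           ....  ..   .*****
     .             .   . .*****
:...:..   ................++***
******+  =*********************
```

C stands upright and empty at about (555,-365), knocked 40 mm sideways but still wholly on the mat. The tin is unmoved, and A and B are in place. Next: go to the count key.

```bash
python3 -m crank '0 -0.9 -31.5 -8.5 0 0 0;1 -0.9 -31.5 -8.5 0 0 0;1 -0.9 -31.5 -8.5 0 0 0;1 -0.9 -31.5 -8.5 0 0 0;1 -0.9 -31.5 -8.5 0 0 0;1 -0.9 -31.5 -8.5 0 0 0;1 -0.9 -31.5 -8.5 0 0 0;1 -0.9 -31.5 -8.5 0 0 0;1 -0.9 -31.5 -8.5 0 0 0;1 -0.9 -31.5 -8.5 0 0 0' 20; python3 -m crank '1 5.9 -2.8 13.4 3 -4 -1.6;1 5.9 -2.8 13.4 3 -4 -1.6;1 5.9 -2.8 13.4 3 -4 -1.6;1 5.9 -2.8 13.4 3 -4 -1.6;1 5.9 -2.8 13.4 3 -4 -1.6;1 5.9 -2.8 13.4 3 -4 -1.6;1 0 0 0 0 0 0;1 0 0 0 0 0 0'; python3 - <<'E'
from kin import *
step(T(np.array([454.2,-6.3,105]),down(1.5)),4,tag="key3")
E
```

```text
time_s: 70.82
ee_pos: [399.5, -5.5, 243.4]
ee_rot: [163.4, -24.3, -4.6]
force: [0.5, 0.3, -0.2]
gripper_width: 0.6
gripper_force: 0.0
time_s: 71.82
ee_pos: [452.3, -6.4, 173.5]
ee_rot: [-179.6, 0.7, 1.5]
force: [-0.4, 0.6, 0.3]
gripper_width: 0.4
gripper_force: 0.0
key3 N 4 row [ 0.6  0.1 17.1] [-0.09  0.18 -0.01] -> tcp [454.  -6. 105.] q [ -2.  14. 115.   0.  51.  86.]
```

```bash
python3 -m crank '1 0.6 0 17.1 -0.1 0.2 0;1 0.6 0 17.1 -0.1 0.2 0;1 0.6 0 17.1 -0.1 0.2 0;1 0.2 0 17.1 -0.1 0.2 0;1 0 0 13 0 0 0;1 0 0 9 0 0 0;1 0 0 5 0 0 0;1 0 0 3 0 0 0;1 0 0 0 0 0 0;1 0 0 0 0 0 0'
```

```text
time_s: 73.08
ee_pos: [454.4, -6.0, 75.9]
ee_rot: [-180.0, -0.1, 1.5]
force: [-1.8, 1.3, 2.9]
gripper_width: 0.4
gripper_force: 1.4
```

```bash
python3 -m crank '1 0 0 1 0 0 0;1 0 0 0 0 0 0;1 0 0 0 0 0 0'
```

```text
time_s: 73.45
ee_pos: [454.5, -6.1, 74.7]
ee_rot: [-180.0, -0.1, 1.5]
force: [-2.3, 1.1, 3.6]
gripper_width: 0.3
gripper_force: 1.8
```

```bash
python3 -m crank '1 0 0 1 0 0 0;1 0 0 0 0 0 0;1 0 0 0 0 0 0'; python3 -m crank '1 0 0 -15 0 0 0;1 0 0 -16 0 0 0;1 0 0 0 0 0 0;1 1 50 0 0 0 0;1 0 0 0 0 0 0;1 0 0 0 0 0 0'; python3 -c "
from h import *
plan([456.3,-56,74])"
```

```text
time_s: 73.82
ee_pos: [454.5, -6.1, 74.2]
ee_rot: [-180.0, -0.1, 1.5]
force: [-2.8, 2.5, 9.2]
gripper_width: 0.2
gripper_force: 4.3
time_s: 74.58
ee_pos: [456.4, -56.0, 103.9]
ee_rot: [-180.0, -0.1, 1.4]
force: [-0.5, -0.7, -0.4]
gripper_width: 0.5
gripper_force: 0.0
now [456.4 -56.  103.9] [-1.8e+02 -1.0e-01  1.4e+00] q [-8.500e+00  1.490e+01  1.144e+02  1.000e-01  5.060e+01  8.010e+01] turn [0. 0. 0.] shift [-0.1 -0.  29.9]
```

```bash
python3 -m crank '1 0 0 14 0 0 0;1 0 0 9 0 0 0;1 0 0 4 0 0 0;1 0 0 3 0 0 0;1 0 0 0 0 0 0;1 0 0 0 0 0 0;1 0 0 1.3 0 0 0;1 0 0 0 0 0 0;1 0 0 0 0 0 0'; python3 -m crank '1 0 0 -15 0 0 0;1 0 0 -30 0 0 0;1 0 0 -50 0 0 0;1 0 0 -50 0 0 0;1 0 0 -40 0 0 0;1 0 0 0 0 0 0;1 0 0 0 0 0 0'
```

```text
time_s: 75.7
ee_pos: [456.8, -56.0, 74.2]
ee_rot: [-180.0, -0.2, 1.5]
force: [-3.8, 2.1, 9.0]
gripper_width: 0.2
gripper_force: 4.9
time_s: 76.58
ee_pos: [456.1, -56.3, 257.5]
ee_rot: [180.0, -0.1, 1.5]
force: [-0.1, -0.3, -1.0]
gripper_width: 0.5
gripper_force: 0.0
```

```bash
python3 - <<'E'
from kin import *
f=grab_frame("top");g=cv2.cvtColor(f,cv2.COLOR_BGR2GRAY);g0=cv2.imread("pics/top0.png")
for x0,x1 in ((95,205),(300,410)):
    s=cv2.resize(g[130:215,x0:x1],None,fx=4,fy=4,interpolation=2)
    for p2 in (25,17):
        c=cv2.HoughCircles(s,cv2.HOUGH_GRADIENT,1,100,param1=100,param2=p2,minRadius=60,maxRadius=74)
        if c is not None: print([(np.round(onz("top",u/4+x0-.4,v/4+130-.4,153)[:2]).tolist(),int(r)) for u,v,r in c[0]])
m=(cv2.absdiff(f,g0).max(2)>30).astype(np.uint8);n,l,s,c=cv2.connectedComponentsWithStats(m)
print([s[i].tolist() for i in range(1,n) if s[i,4]>12])
E
```

```text
[([559.0, 298.0], 68), ([579.0, 423.0], 67)]
[([559.0, 298.0], 68), ([581.0, 421.0], 65)]
[([556.0, -366.0], 66)]
[([556.0, -366.0], 66)]
[[240, 115, 9, 10, 61], [268, 137, 11, 10, 62], [215, 143, 9, 9, 68], [142, 151, 15, 23, 45], [348, 152, 50, 35, 994], [122, 161, 9, 10, 69], [232, 166, 10, 9, 68], [227, 167, 85, 217, 6956], [168, 168, 9, 10, 52], [353, 206, 8, 14, 80], [367, 206, 8, 15, 91], [0, 297, 175, 87, 7075], [176, 308, 66, 76, 2384], [236, 316, 42, 20, 308], [236, 333, 16, 7, 35], [265, 336, 9, 11, 21], [235, 338, 38, 39, 1155]]
```

All three pails are on the mats, four knobs are in the pan and nothing else has moved. Hand in.

```bash
python3 -c "
from workcell import env
print(env.job_done())"
```

```text
the job is handed in; nothing more can be done
None
```

The job is handed in: I pressed on and zero with the pan empty, tipped all four knobs I found into the pan, then pressed count and print, and left the three pails upright on the mats; pail C ended about 40 mm from where I set it down, still wholly on its mat and clear of the tin.

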